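Fit the matching hub flange to the inclined work head

ROBOT

A 6-joint arm with a two-finger parallel gripper is mounted at the origin on a cart in front of the work surface, level with it; the furniture and walls round the work are solid. World frame = base frame: x ahead of the robot, y to its left, z up, the work surface at z = 0. Lengths are in m, angles in degrees, forces in N, time in s.
With the tool pointing down it reaches from about 0.35 to 0.875 m from the base axis. Payload 4.2 kg.
Tool frame: the origin (TCP) lies midway between the tips of the shut fingers; the grasp point (between the pads) lies 19 mm behind it; z points along the fingers, y is the line along which they close (so a half turn about z gives the same grasp; the last joint's range is limited). The gripper opens to 87 mm and grips with 3 to 60 N. Pads are 19 mm wide; open, the fingers measure 117 mm over their backs; the gripper's body (75 mm by 190 mm) begins 51 mm behind the grasp point.
Start: joints at [91.536, 22.042, 0.453, 0, -68.411, -14.817], TCP at [0.144, 0.608, 0.223] pointing down, gripper open.
Joint ranges: [-179.83, 179.83], [-69.29, 118.12], [-61.27, 80.66], [-181.25, 117.63], [-171.15, -9.14], [-177.46, 177.46]. Speed limits (degrees/s): [159.86, 159.86, 180, 180, 180, 180].

INTERFACE

Orientations are given as a 3x3 rotation matrix whose columns are the frame's x, y, z axes.
In Python, from station import sense, capture, camera_params, finish_job gives the robot as it stands.
- The arm moves only by the tool drive_tool, never from a script. Its argument "rows" is a list of rows, each an object of numbers: "tx", "ty", "tz": the shift along the tool's x, y, z in cm; "ax", "ay", "az": the turn, a rotation vector about the tool's x, y, z in rad; "claw": the finger opening in cm, from 0 to 8.7. In form: [{"tx": .., "ty": .., "tz": .., "ax": .., "ay": .., "az": .., "claw": ..}, ...]. A call has 1 to 10 rows; each row shifts and turns the commanded pose from where the row before left it, along the tool's axes as they then stand; what a row does not reach is not made up. A row lasts 1/12 s, in which the tool goes at most 41.7 mm and 7.16 degrees, less where a joint would pass 70% of its speed; a pose out of reach is approached as far as the arm can. A call with a gripper value outside its range is refused whole. The fingers move at their own pace and stop on an object; the grip force is fixed at half the most. Time passes only in rows, so rows that do not move let the fingers close. It gives the time, the measured TCP pose, the force, the opening and the grip force at its end, in the units of the state.
- sense(): the state, without advancing time (a new reading comes with each control period).
- capture(name): name is "scene" or "top" or "wrist"; returns (picture, depth): 420x560x3 uint8, red, green, blue; 420x560 float32, m along the optical axis (not along the pixel's ray), 0 where there is no reading.
- camera_params(name): a dict with "intrinsics" (3x3 intrinsics, pixels), "R" (3x3) and "t" (3): a world point X has camera coordinates R X + t; the wrist camera has in their place "tool_from_camera" (4x4, takes a point from camera to tool coordinates, whose origin is the TCP and whose axes are the flange's). Camera axes: x right, y down, z forward; pixel columns grow to the right and rows downward; lengths in m; the calibration is good to about 2 mm. A picture is of the moment at which its call begins: read the wrist's pose just before it. camera_params takes no time and is no camera call.
- finish_job(): hands the job in; it is judged then, once.
The state is a dict: "time_s": time; "joints": joint angles; "joint_velocities": joint speeds; "effort": joint torques, N m; "tcp_pos": TCP position; "ee_rot": TCP orientation; "wrist_force": force on the tool from outside, world axes, zero at the start; "moment": the same for the moment, N m; "gripper_width": opening from 0.0 (shut) to 1.0 (fully open); "gripper_force": force on a finger pad.
Only numpy, scipy, OpenCV 4.12 (cv2) and the standard library are available. Lean on these libraries where they do the work, as an engineer would, in place of code of your own. Each camera call takes 0.05 s, during which the arm holds its last target. There are 200 camera calls.

TASK

Take the plain round cover off the studs of the inclined work head and set it down rim-down on the wooden pressing board. Then pick out the one flange whose bolt holes match the studs and fit it on the work head, boss outward, pushed fully home flush against the stud plate, and let go. Leave the other two flanges and everything else on the table where they are.

Things in the scene. Friction and masses are not known exactly. Their poses are not given: they have to be found in the camera images.
- work_head: Grey stand fixed to the table, base 160 x 140 mm, at most 150 mm high, with the stud plate on a face that leans 35 degrees from horizontal and looks up and to the stand's own -x side (roughly to the robot). Origin: on the table, 115 mm straight below the centre of the plate's front face.
- stud_face (a point): Centre of the front of the steel stud plate (110 mm disc, 11.5 mm thick). z points out of the face, x up the slope and y across at zero turn; the plate is braked at a varying turn about z, and x, y turn with it. Four studs at 45, 135, 225, 315 degrees from x to y on a 72 mm diameter circle: 8 mm thick for 10 mm, then tapering to 3.6 mm at 18 mm from the face.
- stud_cover: Grey plastic cap, 124 mm wide, 30 mm high, 4 mm wall, open below, with a round knob 30 mm in diameter up to 70 mm above the rim. At first it sits over the stud plate, its ceiling (25 mm above the rim) on the stud tips, its rim 7 mm behind the plate's face, some 6 mm loose; it lifts off along the plate's z. Origin: centre of the rim plane; z along the knob. 0.15 kg.
- pressing_board: Wooden (beech) board, 132 x 165 x 10 mm (x, y, z), lying flat and fixed to the table. Origin: centre of the underside, top 10 mm above.
- flange_a: Flange, flat on the table, boss up: plain aluminium disc, 110 mm diameter, 10 mm thick, with a round boss (32 mm diameter) in the middle up to 58 mm above the underside; four through holes of 11.5 mm on a circle of 54 mm diameter. Holes at 45, 135, 225 and 315 degrees from x towards y. Origin: centre of the underside; z along the boss. 0.25 to 0.45 kg.
- flange_b: Flange, flat on the table, boss up: plain aluminium disc, 110 mm diameter, 10 mm thick, with a round boss (32 mm diameter) in the middle up to 58 mm above the underside; four through holes of 11.5 mm on a circle of 72 mm diameter. Holes at 45, 135, 225 and 315 degrees from x towards y. Origin: centre of the underside; z along the boss. 0.25 to 0.45 kg.
- flange_c: Flange, flat on the table, boss up: plain aluminium disc, 110 mm diameter, 10 mm thick, with a round boss (32 mm diameter) in the middle up to 58 mm above the underside; three through holes of 11.5 mm on a circle of 72 mm diameter. Holes at 45, 165 and 285 degrees from x towards y. Origin: centre of the underside; z along the boss. 0.25 to 0.45 kg.
- brass_weight: Bystander: turned brass weight, 46 mm diameter, 67 mm tall. Origin: centre of the underside.
- glue_bottle: Bystander: white squeeze bottle with a red nozzle, 47 mm diameter, 135 mm tall. Origin: centre of the underside.
- linen_tape: Bystander: roll of tape lying flat, 73 mm diameter, 19 mm high. Origin: centre of the underside.
- needle_tin: Bystander: round tin, 62 mm diameter, 21 mm high. Origin: centre of the underside.
- water_jar: Bystander: glass jar, 58 mm diameter, 86 mm tall. Origin: centre of the underside.
- loupe: Bystander: black stand loupe, 40 mm diameter, 37 mm tall. Origin: centre of the underside.
There are look-alikes about, which are no part of the job. Leave any pink or purple look-alike of the flange_b alone.

How it is judged:
By the outcome, as a careful person would: the job done as asked, in the order asked, and still so for the second after the job is handed in, with the robot touching nothing.
It also fails if it takes over 53 s, if anything falls off the work surface, if the arm or the gripper's body presses on something with over 40 N, if the wrist force passes 120 N, or if a joint passes its speed limit or range.

## Working session

There is one attempt and no reset: what is moved stays moved. The work goes in short steps, Python scripts to look and compute and a tool call to move; the robot and the scene stay as the last step left them, time stands still between calls to the robot, and variables do not carry over. Pictures are saved under pics/ and viewed, at most 10 in all, crops included, and the job is handed in when it is done.

Besides the shell and the picture viewer there is one more tool, called after "Call:" by a JSON object that holds its "api" and its "payload". drive_tool: Moves the arm, as the interface text tells. Its arguments: {"type":"object","properties":{"rows":{"type":"array"}},"required":["rows"]}

```bash
mkdir -p pics; ls; cat > h.py <<'E'
import numpy as np, cv2
from station import sense, capture, camera_params, finish_job
np.set_printoptions(precision=4, suppress=True)
def cam(name, s=None):
    p=camera_params(name); K=np.array(p["intrinsics"])
    if name!="wrist":
        R=np.array(p["R"]); t=np.array(p["t"]); return K,R.T,-R.T@t
    T=np.array(p["tool_from_camera"]); Rw=np.array(s["ee_rot"]); 
    return K, Rw@T[:3,:3], Rw@T[:3,3]+np.array(s["tcp_pos"])
def grab(name):
    s=sense(); rgb,d=capture(name); K,R,c=cam(name,s)
    np.savez("last_%s.npz"%name,rgb=rgb,d=d,K=K,R=R,c=c); return rgb,d,K,R,c
def last(name):
    z=np.load("last_%s.npz"%name); return z["rgb"],z["d"],z["K"],z["R"],z["c"]
def ray(u,v,K,R): return R@np.linalg.solve(K,np.array([u,v,1.]))
def onplane(u,v,K,R,c,z=0,n=None,p=None):
    n=np.array([0,0,1.]) if n is None else n; p=np.array([0,0,z]) if p is None else p
    r=ray(u,v,K,R); return c+r*((p-c)@n)/(r@n)
def cloud(d,K,R,c):
    v,u=np.mgrid[:d.shape[0],:d.shape[1]]
    P=np.stack([(u-K[0,2])/K[0,0],(v-K[1,2])/K[1,1],np.ones_like(d)],-1)*d[...,None]
    return P@R.T+c
def proj(X,K,R,c):
    q=K@(R.T@(np.asarray(X)-c)); return q[:2]/q[2]
E
python3 - <<'E'
from h import *
for n in("scene","top"):
    g=grab(n); cv2.imwrite(f"pics/{n}0.png",g[0][...,::-1]); print(n,g[4],g[3][:,2],g[2][0,0])
s=sense(); print(s); print(camera_params("wrist"))
E
```

```text
pics
scene [ 0.067  -0.5418  1.0217] [ 0.428   0.4757 -0.7685] 379.97248107245224
top [0.45   0.0343 1.772 ] [ 0.0832 -0.0054 -0.9965] 490.2714633963734
{'time_s': 0.1, 'joints': array([ 91.5362,  22.0876,   0.3874,  -0.0247, -68.4122, -14.8179]), 'joint_velocities': array([-0.0437, -0.1528,  0.0926, -0.0007, -0.0176,  0.0616]), 'effort': array([ -0.0001, -39.1687,  18.7937,   4.232 ,   0.0134,  -0.0001]), 'tcp_pos': array([0.1434, 0.6078, 0.2216]), 'ee_rot': array([[ 0.9732, -0.2299, -0.0003],
       [-0.2299, -0.9732, -0.002 ],
       [ 0.0001,  0.002 , -1.    ]]), 'wrist_force': array([0.4687, 0.2059, 0.2501]), 'moment': array([ 0.0268,  0.0105, -0.0111]), 'gripper_force': 0.0, 'gripper_width': 1.0020976207588739}
{'intrinsics': array([[327.1761,   0.    , 279.5747],
       [  0.    , 327.1761, 207.4082],
       [  0.    ,   0.    ,   1.    ]]), 'tool_from_camera': array([[ 0.0014, -0.9669, -0.2552,  0.0687],
       [ 1.    ,  0.0013,  0.0005,  0.0003],
       [-0.0001, -0.2552,  0.9669, -0.1618],
       [ 0.    ,  0.    ,  0.    ,  1.    ]])}
```

View pics/top0.png

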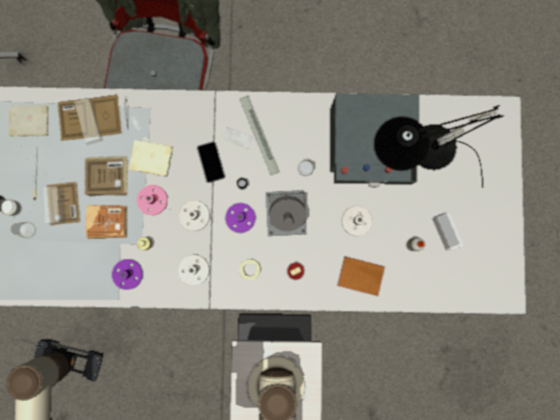

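View pics/scene0.png

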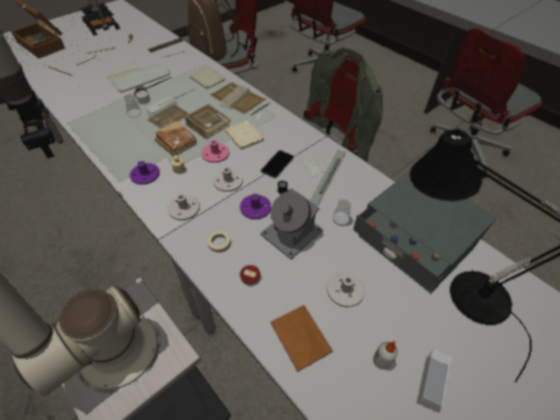

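Top view shows the cover on the head at (288,212), the board at (361,276) and white flanges at (194,215), (194,270), (357,221). The look-alikes are purple (240,218), (127,274) and pink (152,199). The scene view agrees. Next I measure everything and crop the flanges.

```bash
python3 - <<'E'
from h import *
rgb,d,K,R,c=last("top")
P=cloud(d,K,R,c)
def cr(u,v,r=26,f=9): return cv2.resize(rgb[v-r//2-4:v+r//2+4,u-r//2-4:u+r//2+4],(260,260),interpolation=cv2.INTER_CUBIC)
row=np.hstack([cr(194,215),cr(194,270),cr(357,221)])
rs,ds,Ks,Rs,cs=last("scene")
def cr2(u,v): return cv2.resize(rs[v-22:v+22,u-22:u+22],(260,260),interpolation=cv2.INTER_CUBIC)
row2=np.hstack([cr2(228,179),cr2(184,206),cr2(346,288)])
cv2.imwrite("pics/crops.png",np.vstack([row,row2])[...,::-1])
for u,v in [(194,215),(194,270),(357,221),(361,276),(288,212),(240,218),(296,270),(250,269),(143,243),(242,183),(306,167),(416,244)]:
    print((u,v),"plane0",onplane(u,v,K,R,c,0.01),"cloud",P[v,u])
# board
hsv=cv2.cvtColor(rgb,cv2.COLOR_RGB2HSV)
m=((hsv[...,0]<18)&(hsv[...,1]>130)&(hsv[...,2]>80)).astype(np.uint8)
m[:,:330]=0;m[:,395:]=0;m[:250]=0;m[300:]=0
cs_,_=cv2.findContours(m,cv2.RETR_EXTERNAL,cv2.CHAIN_APPROX_NONE); b=max(cs_,key=cv2.contourArea)
pts=np.array([onplane(x,y,K,R,c,.01)[:2] for x,y in b[:,0]],np.float32)
print("board",cv2.minAreaRect(pts))
# cover knob / cover points
sub=P[185:240,262:312].reshape(-1,3); 
for n,(lo,hi) in {"hi":(0.14,0.3)}.items():
    q=sub[(sub[:,2]>lo)&(sub[:,2]<hi)]; print(len(q),q.mean(0),q.max(0),q.min(0))
# base outline of stand at z small
m=np.abs(sub[:,2]-0.02)<0.02; print(sub[m].min(0),sub[m].max(0))
E
```

```text
(194, 215) plane0 [0.5941 0.306  0.01  ] cloud [0.5897 0.2976 0.0639]
(194, 270) plane0 [0.3972 0.3003 0.01  ] cloud [0.3985 0.2934 0.0554]
(357, 221) plane0 [ 0.5819 -0.282   0.01  ] cloud [ 0.5778 -0.2722  0.0644]
(361, 276) plane0 [ 0.385  -0.2965  0.01  ] cloud [ 0.3848 -0.2976  0.0043]
(288, 212) plane0 [ 0.6104 -0.0326  0.01  ] cloud [ 0.5983 -0.0276  0.1431]
(240, 218) plane0 [0.5859 0.1401 0.01  ] cloud [0.5829 0.1377 0.0496]
(296, 270) plane0 [ 0.4028 -0.0639  0.01  ] cloud [ 0.403  -0.0633  0.02  ]
(250, 269) plane0 [0.4038 0.1005 0.01  ] cloud [0.4036 0.1008 0.0026]
(143, 243) plane0 [0.4905 0.4856 0.01  ] cloud [0.4893 0.4716 0.0645]
(242, 183) plane0 [0.7133 0.1355 0.01  ] cloud [0.7089 0.1338 0.0392]
(306, 167) plane0 [ 0.7759 -0.096   0.01  ] cloud [ 0.7771 -0.0965  0.0035]
(416, 244) plane0 [ 0.5023 -0.4944  0.01  ] cloud [ 0.4999 -0.47    0.0914]
board ((0.38641560077667236, -0.29564300179481506), (0.14264923334121704, 0.10327907651662827), 76.5360336303711)
590 [ 0.614  -0.0241  0.1537] [0.6627 0.0334 0.1791] [ 0.5535 -0.0844  0.14  ]
[ 0.5118 -0.1172  0.    ] [0.7112 0.063  0.0249]
```

View pics/crops.png

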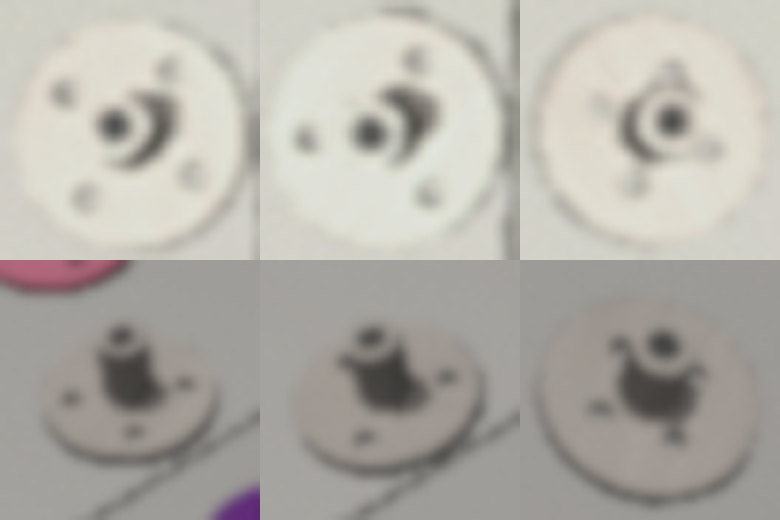

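Left crop (194,215) has four holes on a wide circle, so it is flange_b. The middle one (194,270) has three holes (flange_c), and the right one (357,221) has four on a narrow circle (flange_a). I choose (194,215). Next I fit the cover's axis from the fixed-camera depth.

```bash
cat >> h.py <<'E'
def planefit(q,tol=.003,it=400,seed=0):
    r=np.random.default_rng(seed); best=None
    for _ in range(it):
        a=q[r.choice(len(q),3,False)]; n=np.cross(a[1]-a[0],a[2]-a[0]); l=np.linalg.norm(n)
        if l<1e-6: continue
        n/=l; i=np.abs((q-a[0])@n)<tol
        if best is None or i.sum()>best.sum(): best=i
    p=q[best].mean(0); n=np.linalg.svd(q[best]-p)[2][2]; n*=np.sign(n[2]) 
    return p,n,best
E
python3 - <<'E'
from h import *
for nm in("top","scene"):
    rgb,d,K,R,c=last(nm); P=cloud(d,K,R,c).reshape(-1,3)
    q=P[(np.linalg.norm(P[:,:2]-[.615,-.025],axis=1)<.09)&(P[:,2]>.09)]
    p,n,i=planefit(q,.004); print(nm,len(q),i.sum(),p,n,"tilt",np.degrees(np.arccos(n[2])),"yaw",np.degrees(np.arctan2(-n[1],-n[0])))
    h=(q-p)@n; k=q[(h>.025)]; print(" knob",len(k),k.mean(0) if len(k) else "",h.max(), " centre ring median", (q[i].min(0)+q[i].max(0))/2)
    # base footprint
    rg=P[(np.linalg.norm(P[:,:2]-[.615,-.025],axis=1)<.13)&(P[:,2]>.012)&(P[:,2]<.06)]; print(len(rg), np.percentile(rg,[2,98],axis=0) if len(rg) else '')
rgb,d,K,R,c=last("top")
cv2.imwrite("pics/x.png",cv2.resize(rgb[150:310,220:400],(720,640))[:600,:,::-1])
hsv=cv2.cvtColor(rgb,cv2.COLOR_RGB2HSV); print(hsv[255:300:6,361],hsv[276,336:388:6])
E
```

```text
top 1232 638 [ 0.5921 -0.0266  0.135 ] [-0.5842 -0.0437  0.8104] tilt 35.8644596734444 yaw 4.282203958501913
 knob 76 [ 0.5694 -0.0275  0.1657] 0.047004867761152015  centre ring median [ 0.5912 -0.0281  0.1318]
308 [[ 0.5265 -0.0979  0.0121]
 [ 0.6868  0.0966  0.0217]]
scene 1430 1042 [ 0.5879 -0.03    0.1329] [-0.571  -0.0385  0.8201] tilt 34.907957436282786 yaw 3.8619264241997957
 knob 89 [ 0.5659 -0.0308  0.1638] 0.04515376122892235  centre ring median [ 0.5876 -0.0262  0.1328]
632 [[ 0.5283 -0.0949  0.0121]
 [ 0.6816  0.0868  0.0534]]
[[ 25  13 211]
 [ 13 153 155]
 [ 15 186 152]
 [ 14 180 166]
 [ 14 176 162]
 [ 14 176 164]
 [ 13 102 170]
 [ 25  14 212]] [[ 24  12 212]
 [ 14 180 167]
 [ 14 176 165]
 [ 14 175 162]
 [ 14 177 161]
 [ 14 180 163]
 [ 14 185 156]
 [ 14 190 149]
 [ 23  15 209]]
```

```bash
cat >> h.py <<'E'
from scipy.spatial.transform import Rotation as Ro
from scipy.linalg import fractional_matrix_power as fmp
def T(p,R): 
    A=np.eye(4); A[:3,:3]=R; A[:3,3]=p; return A
def face(psi,turn=0,tilt=35):  # tool axes looking into face: x upslope, z into face, then turned about tool z
    a,t=np.radians(psi),np.radians(tilt); n=np.array([-np.sin(t)*np.cos(a),-np.sin(t)*np.sin(a),np.cos(t)])
    u=np.array([np.cos(t)*np.cos(a),np.cos(t)*np.sin(a),np.sin(t)])
    return np.stack([u,np.cross(-n,u),-n],1)@Ro.from_rotvec([0,0,np.radians(turn)]).as_matrix(), n
def down(ang): # tool pointing down, x axis at world angle
    a=np.radians(ang); x=np.array([np.cos(a),np.sin(a),0]); z=np.array([0,0,-1.]); return np.stack([x,np.cross(z,x),z],1)
def plan(p,R,N,start=None):
    s=sense(); A=T(s["tcp_pos"],s["ee_rot"]) if start is None else start
    B=T(p,R); U,_,V=np.linalg.svd(A[:3,:3]); A[:3,:3]=U@V
    M=np.linalg.inv(A)@B; F=np.real(fmp(M,1/N)); w=Ro.from_matrix(F[:3,:3]).as_rotvec(); t=F[:3,3]*100
    pts=[(A@np.linalg.matrix_power(F,k))[:3,3] for k in range(N+1)]; pts=np.array(pts)
    print("x%d"%N,"t",np.round(t,3),"a",np.round(w,4),"| step mm",np.round(np.linalg.norm(t)*10,1),"deg",np.round(np.degrees(np.linalg.norm(w)),2),"minz",pts[:,2].min().round(3),"minr",np.linalg.norm(pts[:,:2],axis=1).min().round(3),"mid",pts[N//2].round(3))
    return B
E
python3 - <<'E'
from h import *
R,n=face(4); top=np.array([.590,-.0275,.134])
print(n); plan(top+.12*n,R,20)
E
```

```text
[-0.5722 -0.04    0.8192]
x20 t [2.144 3.029 0.537] a [ 0.0047  0.0303 -0.0146] | step mm 37.5 deg 1.95 minz 0.194 minr 0.407 mid [0.31  0.274 0.194]
```

Call:
{"api": "drive_tool", "payload": {"rows": [{"tx": 2.14, "ty": 3.03, "tz": 0.54, "ax": 0.005, "ay": 0.03, "az": -0.015, "claw": 8.7}, {"tx": 2.14, "ty": 3.03, "tz": 0.54, "ax": 0.005, "ay": 0.03, "az": -0.015, "claw": 8.7}, {"tx": 2.14, "ty": 3.03, "tz": 0.54, "ax": 0.005, "ay": 0.03, "az": -0.015, "claw": 8.7}, {"tx": 2.14, "ty": 3.03, "tz": 0.54, "ax": 0.005, "ay": 0.03, "az": -0.015, "claw": 8.7}, {"tx": 2.14, "ty": 3.03, "tz": 0.54, "ax": 0.005, "ay": 0.03, "az": -0.015, "claw": 8.7}, {"tx": 2.14, "ty": 3.03, "tz": 0.54, "ax": 0.005, "ay": 0.03, "az": -0.015, "claw": 8.7}, {"tx": 2.14, "ty": 3.03, "tz": 0.54, "ax": 0.005, "ay": 0.03, "az": -0.015, "claw": 8.7}, {"tx": 2.14, "ty": 3.03, "tz": 0.54, "ax": 0.005, "ay": 0.03, "az": -0.015, "claw": 8.7}, {"tx": 2.14, "ty": 3.03, "tz": 0.54, "ax": 0.005, "ay": 0.03, "az": -0.015, "claw": 8.7}, {"tx": 2.14, "ty": 3.03, "tz": 0.54, "ax": 0.005, "ay": 0.03, "az": -0.015, "claw": 8.7}]}}

```text
time_s: 0.93
tcp_pos: [0.3102, 0.2726, 0.1929]
ee_rot: [[0.951, -0.075, 0.3], [-0.079, -0.997, 0.002], [0.299, -0.026, -0.954]]
wrist_force: [0.5, -0.8, -0.7]
gripper_width: 0.998
gripper_force: 0.0
```

Call:
{"api": "drive_tool", "payload": {"rows": [{"tx": 2.14, "ty": 3.03, "tz": 0.54, "ax": 0.005, "ay": 0.03, "az": -0.015, "claw": 8.7}, {"tx": 2.14, "ty": 3.03, "tz": 0.54, "ax": 0.005, "ay": 0.03, "az": -0.015, "claw": 8.7}, {"tx": 2.14, "ty": 3.03, "tz": 0.54, "ax": 0.005, "ay": 0.03, "az": -0.015, "claw": 8.7}, {"tx": 2.14, "ty": 3.03, "tz": 0.54, "ax": 0.005, "ay": 0.03, "az": -0.015, "claw": 8.7}, {"tx": 2.14, "ty": 3.03, "tz": 0.54, "ax": 0.005, "ay": 0.03, "az": -0.015, "claw": 8.7}, {"tx": 2.14, "ty": 3.03, "tz": 0.54, "ax": 0.005, "ay": 0.03, "az": -0.015, "claw": 8.7}, {"tx": 2.14, "ty": 3.03, "tz": 0.54, "ax": 0.005, "ay": 0.03, "az": -0.015, "claw": 8.7}, {"tx": 2.14, "ty": 3.03, "tz": 0.54, "ax": 0.005, "ay": 0.03, "az": -0.015, "claw": 8.7}, {"tx": 2.14, "ty": 3.03, "tz": 0.54, "ax": 0.005, "ay": 0.03, "az": -0.015, "claw": 8.7}, {"tx": 2.14, "ty": 3.03, "tz": 0.54, "ax": 0.005, "ay": 0.03, "az": -0.015, "claw": 8.7}]}}

```text
time_s: 1.77
tcp_pos: [0.5207, -0.0298, 0.2275]
ee_rot: [[0.822, 0.076, 0.564], [0.06, -0.997, 0.047], [0.566, -0.005, -0.824]]
wrist_force: [1.0, 0.3, 0.5]
gripper_width: 0.999
gripper_force: 0.0
```

```bash
python3 - <<'E'
from h import *
s=sense(); print(s["time_s"],s["tcp_pos"],s["ee_rot"][:,2],s["joints"])
rgb,d,K,R,c=grab("wrist"); cv2.imwrite("pics/w1.png",rgb[...,::-1])
P=cloud(d,K,R,c).reshape(-1,3)
q=P[(d.reshape(-1)>0)&(np.linalg.norm(P-[.590,-.0275,.134],axis=1)<.07)]
p,n,i=planefit(q,.0025); print(len(q),i.sum(),p,n,np.degrees(np.arccos(n[2])),np.degrees(np.arctan2(-n[1],-n[0])))
h=(q-p)@n; print("h max",np.percentile(h,99.5)); k=q[(h>.036)&(h<.046)]; print("knob",len(k),k.mean(0),(k-.04*n).mean(0))
C=q[i]; uv=np.linalg.svd(np.eye(3)-np.outer(n,n))[0][:,:2]; xy=((C-p)@uv).astype(np.float32)
cc,r=cv2.minEnclosingCircle(xy); print("ring",p+uv@np.array(cc),r)
E
```

```text
1.7667 [ 0.5207 -0.0298  0.2275] [ 0.5641  0.0473 -0.8243] [ 15.685   -3.1068 -48.8954  31.2386 -11.9054  49.7732]
15206 13592 [ 0.5903 -0.0262  0.1343] [-0.5722 -0.0406  0.8191] 35.00447540505852 4.058598773767151
h max 0.040907172445733914
knob 1136 [ 0.565  -0.028   0.1652] [ 0.5879 -0.0263  0.1324]
ring [ 0.587  -0.0263  0.132 ] 0.062018707394599915
```

View pics/w1.png

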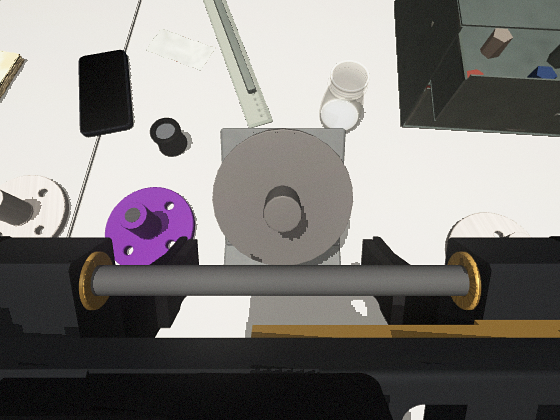

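The wrist view shows the cover head-on, its disc at (283,197) and the knob at (283,213), with the purple look-alike at (150,222). The wrist depth plane agrees with 35° tilt and the 62 mm radius.

```bash
python3 - <<'E'
from h import *
R,n=face(4.06); top=np.array([.5875,-.0263,.1322])
plan(top+.010*n,R,8)
E
```

```text
x8 t [-0.031  0.003  1.322] a [-0.0009  0.0009 -0.0001] | step mm 13.2 deg 0.07 minz 0.14 minr 0.525 mid [ 0.553 -0.029  0.184]
```

Call:
{"api": "drive_tool", "payload": {"rows": [{"tx": -0.03, "tz": 1.32, "ax": -0.001, "ay": 0.001, "claw": 8.7}, {"tx": -0.03, "tz": 1.32, "ax": -0.001, "ay": 0.001, "claw": 8.7}, {"tx": -0.03, "tz": 1.32, "ax": -0.001, "ay": 0.001, "claw": 8.7}, {"tx": -0.03, "tz": 1.32, "ax": -0.001, "ay": 0.001, "claw": 8.7}, {"tx": -0.03, "tz": 1.32, "ax": -0.001, "ay": 0.001, "claw": 8.7}, {"tx": -0.03, "tz": 1.32, "ax": -0.001, "ay": 0.001, "claw": 8.7}, {"tx": -0.03, "tz": 1.32, "ax": -0.001, "ay": 0.001, "claw": 8.7}, {"tx": -0.03, "tz": 1.32, "ax": -0.001, "ay": 0.001, "claw": 8.7}, {"claw": 8.7}, {"claw": 5}]}}

```text
invalid input at $.rows[0]: expected keys tx, ty, tz, ax, ay, az, claw
```

Call:
{"api": "drive_tool", "payload": {"rows": [{"claw": 2}, {"claw": 2}, {"claw": 2}, {"claw": 2}, {"claw": 2}, {"claw": 2}]}}

```text
invalid input at $.rows[0]: expected keys tx, ty, tz, ax, ay, az, claw
```

All keys are needed in each row.

Call:
{"api": "drive_tool", "payload": {"rows": [{"tx": -0.03, "ty": 0, "tz": 1.32, "ax": -0.001, "ay": 0.001, "az": 0, "claw": 8.7}, {"tx": -0.03, "ty": 0, "tz": 1.32, "ax": -0.001, "ay": 0.001, "az": 0, "claw": 8.7}, {"tx": -0.03, "ty": 0, "tz": 1.32, "ax": -0.001, "ay": 0.001, "az": 0, "claw": 8.7}, {"tx": -0.03, "ty": 0, "tz": 1.32, "ax": -0.001, "ay": 0.001, "az": 0, "claw": 8.7}, {"tx": -0.03, "ty": 0, "tz": 1.32, "ax": -0.001, "ay": 0.001, "az": 0, "claw": 8.7}, {"tx": -0.03, "ty": 0, "tz": 1.32, "ax": -0.001, "ay": 0.001, "az": 0, "claw": 8.7}, {"tx": -0.03, "ty": 0, "tz": 1.32, "ax": -0.001, "ay": 0.001, "az": 0, "claw": 8.7}, {"tx": -0.03, "ty": 0, "tz": 1.32, "ax": -0.001, "ay": 0.001, "az": 0, "claw": 8.7}, {"tx": 0, "ty": 0, "tz": 0, "ax": 0, "ay": 0, "az": 0, "claw": 8.7}, {"tx": 0, "ty": 0, "tz": 0, "ax": 0, "ay": 0, "az": 0, "claw": 5}]}}

```text
time_s: 2.65
tcp_pos: [0.5811, -0.0329, 0.1707]
ee_rot: [[0.848, 0.091, 0.522], [0.063, -0.995, 0.072], [0.526, -0.028, -0.85]]
wrist_force: [1.4, -0.2, -0.1]
gripper_width: 0.977
gripper_force: 0.0
```

Call:
{"api": "drive_tool", "payload": {"rows": [{"tx": 0, "ty": 0, "tz": 0, "ax": 0, "ay": 0, "az": 0, "claw": 2}, {"tx": 0, "ty": 0, "tz": 0, "ax": 0, "ay": 0, "az": 0, "claw": 2}, {"tx": 0, "ty": 0, "tz": 0, "ax": 0, "ay": 0, "az": 0, "claw": 2}, {"tx": 0, "ty": 0, "tz": 0, "ax": 0, "ay": 0, "az": 0, "claw": 2}, {"tx": 0, "ty": 0, "tz": 0, "ax": 0, "ay": 0, "az": 0, "claw": 2}, {"tx": 0, "ty": 0, "tz": 0, "ax": 0, "ay": 0, "az": 0, "claw": 2}]}}

```text
time_s: 3.15
tcp_pos: [0.5811, -0.0329, 0.1716]
ee_rot: [[0.847, 0.092, 0.524], [0.063, -0.995, 0.073], [0.528, -0.029, -0.849]]
wrist_force: [0.1, -0.2, -0.0]
gripper_width: 0.557
gripper_force: 0.0
```

```bash
python3 - <<'E'
from h import *
s=sense(); R,n=face(4.06); p=s["tcp_pos"]; print(s["gripper_force"],s["gripper_width"]*.087,s["joints"],(p-[.5875,-.0263,.1322])@n)
B=plan(p+.06*n,R,6)
# board pose mask fixed
rgb,d,K,Rc,c=last("top"); hsv=cv2.cvtColor(rgb,cv2.COLOR_RGB2HSV)
m=((hsv[...,0]<20)&(hsv[...,1]>95)).astype(np.uint8); m[:,:330]=0;m[:,395:]=0;m[:250]=0;m[302:]=0
b=max(cv2.findContours(m,cv2.RETR_EXTERNAL,cv2.CHAIN_APPROX_NONE)[0],key=cv2.contourArea)
print("board",cv2.minAreaRect(np.array([onplane(x,y,K,Rc,c,.01)[:2] for x,y in b[:,0]],np.float32)))
rgb,d,K,Rc,c=last("scene"); hsv=cv2.cvtColor(rgb,cv2.COLOR_RGB2HSV)
m=((hsv[...,0]<20)&(hsv[...,1]>95)).astype(np.uint8); m[:,:260]=0;m[:,340:]=0;m[:300]=0;m[380:]=0
b=max(cv2.findContours(m,cv2.RETR_EXTERNAL,cv2.CHAIN_APPROX_NONE)[0],key=cv2.contourArea)
print("board",cv2.minAreaRect(np.array([onplane(x,y,K,Rc,c,.01)[:2] for x,y in b[:,0]],np.float32)))
print(hsv[320:370:8,302])
E
```

```text
0.0 0.048500239292755265 [ 13.4363   8.4991 -40.9758  18.5771  -9.1962  63.8405] 0.03623047596349363
x6 t [-0.032 -0.021 -0.999] a [-0.0059  0.0091  0.0003] | step mm 10.0 deg 0.62 minz 0.172 minr 0.548 mid [ 0.564 -0.034  0.196]
board ((0.3859800100326538, -0.29612410068511963), (0.14591656625270844, 0.10561458766460419), 76.16412353515625)
board ((0.38503849506378174, -0.29857757687568665), (0.1474163830280304, 0.10673706233501434), 76.6624984741211)
[[ 14 169 119]
 [ 14 166 121]
 [ 14 166 121]
 [ 14 165 125]
 [ 14 167 122]
 [ 14 169 124]
 [ 12  88 110]]
```

Joint 5 hit its -9.14° limit: the tool along the face normal lines up with the forearm. I'll tilt the tool about its closing axis instead, since the round knob allows it. The "board" measures 147x106 mm rather than 165x132, so I check the candidates.

```bash
python3 - <<'E'
from h import *
rgb,d,K,Rc,c=last("top"); P=cloud(d,K,Rc,c)
def zavg(u,v,r=3): q=P[v-r:v+r+1,u-r:u+r+1].reshape(-1,3); return q.mean(0),q[:,2].std()
for u,v in [(361,276),(350,268),(372,284),(361,300),(335,290),(106,221),(95,215),(104,175),(62,203),(28,120),(150,157),(75,120),(110,113),(60,270)]: print((u,v),*zavg(u,v),rgb[v,u])
rs=last("scene")[0]
a=cv2.resize(rs[60:210,90:290],(560,420),interpolation=cv2.INTER_CUBIC)
b=cv2.resize(rs[300:380,265:345],(240,240),interpolation=cv2.INTER_CUBIC); e=cv2.resize(rgb[250:306,330:396],(240,180))
col=np.zeros((420,240,3),np.uint8); col[:240]=b; col[240:]=e
cv2.imwrite("pics/b1.png",np.hstack([a,col])[...,::-1])
E
```

```text
(361, 276) [ 0.385  -0.2965  0.0099] 0.0038210369318703676 [162 104  48]
(350, 268) [ 0.4128 -0.2571  0.0097] 0.0038059951788984403 [165 104  48]
(372, 284) [ 0.3573 -0.3357  0.0107] 0.005367463554072253 [161 101  47]
(361, 300) [ 0.2992 -0.2986 -0.001 ] 0.004391514097642868 [213 211 202]
(335, 290) [ 0.3334 -0.2051 -0.0002] 0.0037697965741294278 [213 211 203]
(106, 221) [0.565  0.6095 0.0454] 0.004122811277176794 [169 130  97]
(95, 215) [0.5856 0.6491 0.0456] 0.003717276840474051 [222 184 127]
(104, 175) [0.7285 0.6235 0.046 ] 0.0037755278945970313 [111  97  72]
(62, 203) [0.6239 0.7568 0.0699] 0.24623937552756645 [116 103  82]
(28, 120) [0.9316 0.9199 0.0136] 0.004451209371433153 [194 185 163]
(150, 157) [0.8026 0.4711 0.0129] 0.003689118050745478 [223 219 181]
(75, 120) [0.9375 0.7534 0.0028] 0.004710633451038864 [138 115  76]
(110, 113) [0.9554 0.6139 0.0394] 0.25010916322106785 [139 117  77]
(60, 270) [0.3896 0.7807 0.0016] 0.0038207747509295753 [187 194 192]
```

View pics/b1.png

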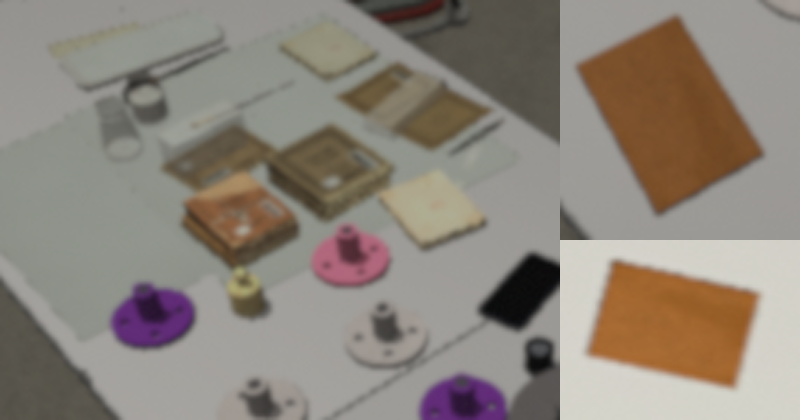

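The orange board is the only 10 mm-high rectangle in reach. 145x103 mm turned 14° has a world bounding box of about 165x133 mm, which matches the stated size, so it is the board, centred at (0.3855,-0.297).

```bash
cat >> h.py <<'E'
def tiltgrasp(gp,Rb,al=15,depth=.019):
    R=Rb@Ro.from_rotvec([0,-np.radians(al),0]).as_matrix(); return gp+depth*R[:,2],R
E
python3 - <<'E'
from h import *
R,n=face(4.06); top=np.array([.5875,-.0263,.1322])
B=plan(*tiltgrasp(top+.085*n,R),5)
C=plan(*tiltgrasp(top+.029*n,R),7,start=B.copy())
E
```

```text
x5 t [-0.518 -0.136 -0.541] a [-0.007  -0.0414  0.0013] | step mm 7.6 deg 2.41 minz 0.172 minr 0.546 mid [ 0.567 -0.032  0.176]
x7 t [ 0.207 -0.     0.773] a [ 0.  0. -0.] | step mm 8.0 deg 0.0 minz 0.138 minr 0.546 mid [ 0.559 -0.028  0.164]
```

Call:
{"api": "drive_tool", "payload": {"rows": [{"tx": -0.1, "ty": -0.14, "tz": -0.7, "ax": -0.007, "ay": -0.041, "az": 0.001, "claw": 8.7}, {"tx": -0.6, "ty": -0.14, "tz": -0.7, "ax": -0.007, "ay": -0.041, "az": 0.001, "claw": 8.7}, {"tx": -0.6, "ty": -0.14, "tz": -0.5, "ax": -0.007, "ay": -0.041, "az": 0.001, "claw": 8.7}, {"tx": -0.6, "ty": -0.14, "tz": -0.4, "ax": -0.007, "ay": -0.041, "az": 0.001, "claw": 8.7}, {"tx": -0.6, "ty": -0.14, "tz": -0.4, "ax": -0.007, "ay": -0.041, "az": 0.001, "claw": 8.7}, {"tx": 0, "ty": 0, "tz": 0, "ax": 0, "ay": 0, "az": 0, "claw": 8.7}]}}

```text
time_s: 3.65
tcp_pos: [0.5468, -0.0285, 0.1856]
ee_rot: [[0.936, 0.073, 0.345], [0.068, -0.997, 0.025], [0.346, 0.0, -0.938]]
wrist_force: [0.6, -0.2, 0.7]
gripper_width: 0.923
gripper_force: 0.0
```

```bash
python3 - <<'E'
from h import *
s=sense(); print(s["tcp_pos"],s["joints"],s["gripper_width"])
R,n=face(4.06); top=np.array([.5875,-.0263,.1322])
C=plan(*tiltgrasp(top+.029*n,R),7)
E
```

```text
[ 0.5468 -0.0285  0.1856] [ 16.2603   7.255  -31.6709   7.9862 -31.5245  71.8148] 0.9234557321961201
x7 t [0.177 0.01  0.788] a [-0.0001 -0.0005  0.0003] | step mm 8.1 deg 0.03 minz 0.138 minr 0.548 mid [ 0.56  -0.028  0.165]
```

Joint 5 now sits comfortably at -31°. I descend and close.

Call:
{"api": "drive_tool", "payload": {"rows": [{"tx": 0.18, "ty": 0.01, "tz": 0.79, "ax": 0, "ay": 0, "az": 0, "claw": 8.7}, {"tx": 0.18, "ty": 0.01, "tz": 0.79, "ax": 0, "ay": 0, "az": 0, "claw": 8.7}, {"tx": 0.18, "ty": 0.01, "tz": 0.79, "ax": 0, "ay": 0, "az": 0, "claw": 8.7}, {"tx": 0.18, "ty": 0.01, "tz": 0.79, "ax": 0, "ay": 0, "az": 0, "claw": 8.7}, {"tx": 0.18, "ty": 0.01, "tz": 0.79, "ax": 0, "ay": 0, "az": 0, "claw": 8.7}, {"tx": 0.18, "ty": 0.01, "tz": 0.79, "ax": 0, "ay": 0, "az": 0, "claw": 8.7}, {"tx": 0.18, "ty": 0.01, "tz": 0.79, "ax": 0, "ay": 0, "az": 0, "claw": 5}, {"tx": 0, "ty": 0, "tz": 0, "ax": 0, "ay": 0, "az": 0, "claw": 1}, {"tx": 0, "ty": 0, "tz": 0, "ax": 0, "ay": 0, "az": 0, "claw": 1}, {"tx": 0, "ty": 0, "tz": 0, "ax": 0, "ay": 0, "az": 0, "claw": 1}]}}

```text
time_s: 4.48
tcp_pos: [0.5767, -0.0277, 0.1367]
ee_rot: [[0.937, 0.072, 0.343], [0.068, -0.997, 0.024], [0.344, 0.001, -0.939]]
wrist_force: [0.4, 0.4, 0.7]
gripper_width: 0.777
gripper_force: 0.0
```

Call:
{"api": "drive_tool", "payload": {"rows": [{"tx": 0, "ty": 0, "tz": 0, "ax": 0, "ay": 0, "az": 0, "claw": 1}, {"tx": 0, "ty": 0, "tz": 0, "ax": 0, "ay": 0, "az": 0, "claw": 1}, {"tx": 0, "ty": 0, "tz": 0, "ax": 0, "ay": 0, "az": 0, "claw": 1}, {"tx": 0, "ty": 0, "tz": 0, "ax": 0, "ay": 0, "az": 0, "claw": 1}, {"tx": 0, "ty": 0, "tz": 0, "ax": 0, "ay": 0, "az": 0, "claw": 1}, {"tx": 0, "ty": 0, "tz": 0, "ax": 0, "ay": 0, "az": 0, "claw": 1}, {"tx": 0, "ty": 0, "tz": 0, "ax": 0, "ay": 0, "az": 0, "claw": 1}]}}

```text
time_s: 5.07
tcp_pos: [0.5766, -0.0277, 0.1369]
ee_rot: [[0.937, 0.072, 0.343], [0.068, -0.997, 0.024], [0.344, 0.001, -0.939]]
wrist_force: [-1.2, -0.1, 1.2]
gripper_width: 0.334
gripper_force: 30.0
```

```bash
python3 - <<'E'
from h import *
s=sense(); p=s["tcp_pos"]; Rt=s["ee_rot"]; print(p,s["gripper_width"]*.087,s["gripper_force"],s["wrist_force"],s["joints"])
R,n=face(4.06); Q=tiltgrasp(np.zeros(3),R)[1]
top=np.array([.5875,-.0263,.1322]); print("TCP over top",(p-top)@n)
B=plan(p+.05*n,Q,5)
# board place: rim 70 below knob top; keep TCP to cover relation: cover origin in tool
O=top-.030*n; Tc=np.linalg.inv(T(p,Rt))@T(O,np.stack([R[:,0],np.cross(n,R[:,0]),n],1)); np.save("cov_in_tool.npy",Tc); print(Tc)
for yaw in(-60,-40,-20,0):
    a=np.radians(yaw); W=T([.3855,-.297,.010],np.array([[np.cos(a),-np.sin(a),0],[np.sin(a),np.cos(a),0],[0,0,1]]))@np.linalg.inv(Tc)
    H=W.copy(); H[2,3]+=.10; print(yaw,W[:3,3],end=" "); plan(H[:3,3],H[:3,:3],12,start=B.copy())
E
```

```text
[ 0.5766 -0.0277  0.1369] 0.029042267923860277 30.000207473058254 [-1.23   -0.0819  1.2346] [ 15.234   13.6735 -32.1752   9.1989 -24.6747  71.2104]
TCP over top 0.010131196113984355
x5 t [-0.258 -0.    -0.966] a [ 0.     -0.0004  0.0003] | step mm 10.0 deg 0.03 minz 0.137 minr 0.549 mid [ 0.565 -0.028  0.153]
[[ 0.9664  0.0016 -0.257   0.0164]
 [ 0.0016 -1.     -0.0003 -0.0006]
 [-0.257  -0.0001 -0.9664  0.0372]
 [ 0.      0.      0.      1.    ]]
-60 [ 0.3818 -0.2918  0.0501] x12 t [-0.347  2.719  0.051] a [-0.0042 -0.0453  0.0943] | step mm 27.4 deg 6.0 minz 0.15 minr 0.481 mid [ 0.504 -0.185  0.162]
-40 [ 0.3803 -0.2934  0.0501] x12 t [-0.771  2.573  0.078] a [-0.0029 -0.0482  0.0648] | step mm 26.9 deg 4.63 minz 0.15 minr 0.48 mid [ 0.491 -0.178  0.158]
-20 [ 0.3793 -0.2954  0.0501] x12 t [-1.164  2.393  0.101] a [-0.0016 -0.05    0.0354] | step mm 26.6 deg 3.51 minz 0.149 minr 0.481 mid [ 0.479 -0.171  0.154]
0 [ 0.3792 -0.2976  0.0501] x12 t [-1.528  2.178  0.12 ] a [-0.0002 -0.0507  0.0059] | step mm 26.6 deg 2.93 minz 0.147 minr 0.481 mid [ 0.468 -0.165  0.15 ]
```

Call:
{"api": "drive_tool", "payload": {"rows": [{"tx": -0.26, "ty": 0, "tz": -0.97, "ax": 0, "ay": 0, "az": 0, "claw": 1}, {"tx": -0.26, "ty": 0, "tz": -0.97, "ax": 0, "ay": 0, "az": 0, "claw": 1}, {"tx": -0.26, "ty": 0, "tz": -0.97, "ax": 0, "ay": 0, "az": 0, "claw": 1}, {"tx": -0.26, "ty": 0, "tz": -0.97, "ax": 0, "ay": 0, "az": 0, "claw": 1}, {"tx": -0.26, "ty": 0, "tz": -0.97, "ax": 0, "ay": 0, "az": 0, "claw": 1}, {"tx": -0.26, "ty": 0, "tz": -0.97, "ax": 0, "ay": 0, "az": 0, "claw": 1}, {"tx": -0.26, "ty": 0, "tz": -0.97, "ax": 0, "ay": 0, "az": 0, "claw": 1}, {"tx": 0, "ty": 0, "tz": 0, "ax": 0, "ay": 0, "az": 0, "claw": 1}]}}

```text
time_s: 5.73
tcp_pos: [0.5361, -0.0305, 0.1967]
ee_rot: [[0.935, 0.072, 0.346], [0.068, -0.997, 0.025], [0.347, -0.0, -0.938]]
wrist_force: [-0.1, 1.8, -0.9]
gripper_width: 0.335
gripper_force: 30.0
```

```bash
python3 - <<'E'
from h import *
s=sense(); print(s["tcp_pos"],s["gripper_width"]*.087,s["gripper_force"],s["wrist_force"],s["joints"])
Tc=np.load("cov_in_tool.npy"); a=np.radians(-40)
W=T([.3855,-.297,.010],np.array([[np.cos(a),-np.sin(a),0],[np.sin(a),np.cos(a),0],[0,0,1]]))@np.linalg.inv(Tc)
W[2,3]+=.08; plan(W[:3,3],W[:3,:3],11)
rgb,d,K,R,c=grab("wrist"); cv2.imwrite("pics/w2.png",rgb[...,::-1])
E
```

```text
[ 0.5361 -0.0305  0.1967] 0.02912032242974447 29.9998537148349 [-0.1022  1.8257 -0.9148] [ 16.4414   5.4159 -31.9762   7.8006 -32.9708  71.894 ]
x11 t [-0.774  2.796  0.445] a [-0.0033 -0.053   0.0709] | step mm 29.3 deg 5.08 minz 0.13 minr 0.48 mid [ 0.495 -0.166  0.161]
```

View pics/w2.png

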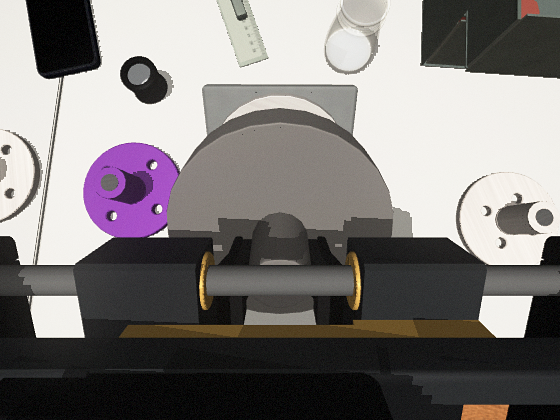

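The cover is held in the fingers at (280,230) and is off the studs, with the plate showing behind at (280,110). Now to the board.

Call:
{"api": "drive_tool", "payload": {"rows": [{"tx": -0.77, "ty": 2.8, "tz": 0.44, "ax": -0.003, "ay": -0.053, "az": 0.071, "claw": 1}, {"tx": -0.77, "ty": 2.8, "tz": 0.44, "ax": -0.003, "ay": -0.053, "az": 0.071, "claw": 1}, {"tx": -0.77, "ty": 2.8, "tz": 0.44, "ax": -0.003, "ay": -0.053, "az": 0.071, "claw": 1}, {"tx": -0.77, "ty": 2.8, "tz": 0.44, "ax": -0.003, "ay": -0.053, "az": 0.071, "claw": 1}, {"tx": -0.77, "ty": 2.8, "tz": 0.44, "ax": -0.003, "ay": -0.053, "az": 0.071, "claw": 1}, {"tx": -0.77, "ty": 2.8, "tz": 0.44, "ax": -0.003, "ay": -0.053, "az": 0.071, "claw": 1}, {"tx": -0.77, "ty": 2.8, "tz": 0.44, "ax": -0.003, "ay": -0.053, "az": 0.071, "claw": 1}, {"tx": -0.77, "ty": 2.8, "tz": 0.44, "ax": -0.003, "ay": -0.053, "az": 0.071, "claw": 1}, {"tx": -0.77, "ty": 2.8, "tz": 0.44, "ax": -0.003, "ay": -0.053, "az": 0.071, "claw": 1}, {"tx": -0.77, "ty": 2.8, "tz": 0.44, "ax": -0.003, "ay": -0.053, "az": 0.071, "claw": 1}]}}

```text
time_s: 6.62
tcp_pos: [0.4033, -0.2775, 0.1309]
ee_rot: [[0.791, -0.591, -0.158], [-0.575, -0.806, 0.14], [-0.21, -0.019, -0.977]]
wrist_force: [0.5, -0.1, -1.5]
gripper_width: 0.338
gripper_force: 30.0
```

```bash
python3 - <<'E'
from h import *
s=sense(); print(s["tcp_pos"],s["joints"])
Tc=np.load("cov_in_tool.npy"); a=np.radians(-40)
W=T([.3855,-.297,.010],np.array([[np.cos(a),-np.sin(a),0],[np.sin(a),np.cos(a),0],[0,0,1]]))@np.linalg.inv(Tc)
print(W[:3,3]); W[2,3]+=.006; plan(W[:3,3],W[:3,:3],6)
rgb,d,K,R,c=grab("wrist"); cv2.imwrite("pics/w3.png",rgb[...,::-1]); print("cover in hand pts:")
P=cloud(d,K,R,c).reshape(-1,3); O=(T(s["tcp_pos"],s["ee_rot"])@Tc)[:3,3]; q=P[(d.reshape(-1)>0)&(np.linalg.norm(P-O-[0,0,.03],axis=1)<.064)]
p,n,i=planefit(q,.002); print(O,p,n,i.sum(),len(q))
E
```

```text
bash:   896 Killed                     python3 - <<'E'
from h import *
s=sense(); print(s["tcp_pos"],s["joints"])
Tc=np.load("cov_in_tool.npy"); a=np.radians(-40)
W=T([.3855,-.297,.010],np.array([[np.cos(a),-np.sin(a),0],[np.sin(a),np.cos(a),0],[0,0,1]]))@np.linalg.inv(Tc)
print(W[:3,3]); W[2,3]+=.006; plan(W[:3,3],W[:3,:3],6)
rgb,d,K,R,c=grab("wrist"); cv2.imwrite("pics/w3.png",rgb[...,::-1]); print("cover in hand pts:")
P=cloud(d,K,R,c).reshape(-1,3); O=(T(s["tcp_pos"],s["ee_rot"])@Tc)[:3,3]; q=P[(d.reshape(-1)>0)&(np.linalg.norm(P-O-[0,0,.03],axis=1)<.064)]
p,n,i=planefit(q,.002); print(O,p,n,i.sum(),len(q))
E
```

```bash
sed -i 's/np.linalg.svd(q\[best\]-p)\[2\]\[2\]/np.linalg.svd(q[best]-p,full_matrices=False)[2][2]/' h.py; python3 - <<'E'
from h import *
s=sense(); print(s["time_s"],s["tcp_pos"],s["joints"])
Tc=np.load("cov_in_tool.npy"); a=np.radians(-40)
W=T([.3855,-.297,.010],np.array([[np.cos(a),-np.sin(a),0],[np.sin(a),np.cos(a),0],[0,0,1]]))@np.linalg.inv(Tc)
print(W[:3,3]); W[2,3]+=.006; plan(W[:3,3],W[:3,:3],6)
rgb,d,K,R,c=grab("wrist")
P=cloud(d,K,R,c).reshape(-1,3); O=(T(s["tcp_pos"],s["ee_rot"])@Tc); nc=O[:3,2]; O=O[:3,3]
q=P[(d.reshape(-1)>0)&(np.linalg.norm(P-O-.03*nc,axis=1)<.064)]
p,n,i=planefit(q,.002); print("expected",O+.03*nc,nc,"seen",p,n,"offset",(p-O-.03*nc)@nc,i.sum(),len(q))
E
```

```text
6.6667 [ 0.3999 -0.2798  0.1295] [-18.9865  20.6335 -15.5772  -5.0911 -65.5513  75.0525]
[ 0.3803 -0.2934  0.0501]
x6 t [0.17  0.393 1.213] a [-0.0003 -0.0068  0.0099] | step mm 12.9 deg 0.69 minz 0.056 minr 0.48 mid [ 0.391 -0.287  0.093]
expected [ 0.4058 -0.2832  0.1197] [-0.0428  0.0119  0.999 ] seen [ 0.4254 -0.2993  0.1202] [-0.0416  0.0117  0.9991] offset -0.00044695842989011424 21925 28362
```

Call:
{"api": "drive_tool", "payload": {"rows": [{"tx": 0.17, "ty": 0.39, "tz": 1.21, "ax": 0, "ay": -0.007, "az": 0.01, "claw": 1}, {"tx": 0.17, "ty": 0.39, "tz": 1.21, "ax": 0, "ay": -0.007, "az": 0.01, "claw": 1}, {"tx": 0.17, "ty": 0.39, "tz": 1.21, "ax": 0, "ay": -0.007, "az": 0.01, "claw": 1}, {"tx": 0.17, "ty": 0.39, "tz": 1.21, "ax": 0, "ay": -0.007, "az": 0.01, "claw": 1}, {"tx": 0.17, "ty": 0.39, "tz": 1.21, "ax": 0, "ay": -0.007, "az": 0.01, "claw": 1}, {"tx": 0.17, "ty": 0.39, "tz": 1.21, "ax": 0, "ay": -0.007, "az": 0.01, "claw": 1}, {"tx": 0, "ty": 0, "tz": 0, "ax": 0, "ay": 0, "az": 0, "claw": 1}, {"tx": 0, "ty": 0, "tz": 0, "ax": 0, "ay": 0, "az": 0, "claw": 1}]}}

```text
time_s: 7.38
tcp_pos: [0.3843, -0.29, 0.0575]
ee_rot: [[0.749, -0.635, -0.191], [-0.613, -0.773, 0.164], [-0.252, -0.006, -0.968]]
wrist_force: [-0.0, 0.0, 0.0]
gripper_width: 0.336
gripper_force: 30.0
```

```bash
python3 - <<'E'
from h import *
s=sense(); print(s["time_s"],s["tcp_pos"],s["wrist_force"])
Tc=np.load("cov_in_tool.npy"); O=(T(s["tcp_pos"],s["ee_rot"])@Tc); print("cover now",O[:3,3],O[:3,2])
a=np.radians(-40)
W=T([.3855,-.297,.010],np.array([[np.cos(a),-np.sin(a),0],[np.sin(a),np.cos(a),0],[0,0,1]]))@np.linalg.inv(Tc)
plan(W[:3,3],W[:3,:3],4)
E
```

```text
7.3833 [ 0.3843 -0.29    0.0575] [-0.0097  0.0162  0.0209]
cover now [ 0.3899 -0.2935  0.0174] [-0.0076 -0.0007  1.    ]
x4 t [0.024 0.131 0.184] a [-0.0007 -0.0014  0.0024] | step mm 2.3 deg 0.17 minz 0.05 minr 0.48 mid [ 0.382 -0.292  0.054]
```

Call:
{"api": "drive_tool", "payload": {"rows": [{"tx": 0.02, "ty": 0.13, "tz": 0.18, "ax": -0.001, "ay": -0.001, "az": 0.002, "claw": 1}, {"tx": 0.02, "ty": 0.13, "tz": 0.18, "ax": -0.001, "ay": -0.001, "az": 0.002, "claw": 1}, {"tx": 0.02, "ty": 0.13, "tz": 0.18, "ax": -0.001, "ay": -0.001, "az": 0.002, "claw": 1}, {"tx": 0.02, "ty": 0.13, "tz": 0.18, "ax": -0.001, "ay": -0.001, "az": 0.002, "claw": 1}, {"tx": 0, "ty": 0, "tz": 0, "ax": 0, "ay": 0, "az": 0, "claw": 1}]}}

```text
time_s: 7.8
tcp_pos: [0.3805, -0.2934, 0.0512]
ee_rot: [[0.743, -0.64, -0.195], [-0.619, -0.768, 0.163], [-0.254, -0.0, -0.967]]
wrist_force: [-0.2, -0.7, -2.0]
gripper_width: 0.339
gripper_force: 30.0
```

Call:
{"api": "drive_tool", "payload": {"rows": [{"tx": 0.03, "ty": 0, "tz": 0.1, "ax": 0, "ay": 0, "az": 0, "claw": 1}, {"tx": 0, "ty": 0, "tz": 0, "ax": 0, "ay": 0, "az": 0, "claw": 1}]}}

```text
time_s: 7.97
tcp_pos: [0.381, -0.2935, 0.0504]
ee_rot: [[0.743, -0.64, -0.194], [-0.619, -0.768, 0.162], [-0.253, -0.001, -0.967]]
wrist_force: [0.0, 0.1, -0.5]
gripper_width: 0.337
gripper_force: 30.0
```

Call:
{"api": "drive_tool", "payload": {"rows": [{"tx": 0.03, "ty": 0, "tz": 0.1, "ax": 0, "ay": 0, "az": 0, "claw": 1}, {"tx": 0, "ty": 0, "tz": 0, "ax": 0, "ay": 0, "az": 0, "claw": 1}]}}

```text
time_s: 8.13
tcp_pos: [0.381, -0.2936, 0.0503]
ee_rot: [[0.744, -0.639, -0.195], [-0.619, -0.769, 0.162], [-0.253, -0.0, -0.967]]
wrist_force: [-0.6, 0.8, 5.4]
gripper_width: 0.334
gripper_force: 30.0
```

Call:
{"api": "drive_tool", "payload": {"rows": [{"tx": 0.03, "ty": 0, "tz": 0.1, "ax": 0, "ay": 0, "az": 0, "claw": 1}, {"tx": 0, "ty": 0, "tz": 0, "ax": 0, "ay": 0, "az": 0, "claw": 1}]}}

```text
time_s: 8.3
tcp_pos: [0.381, -0.2936, 0.0502]
ee_rot: [[0.744, -0.639, -0.195], [-0.618, -0.769, 0.162], [-0.254, -0.0, -0.967]]
wrist_force: [-1.9, 3.1, 10.3]
gripper_width: 0.331
gripper_force: 30.0
```

Call:
{"api": "drive_tool", "payload": {"rows": [{"tx": 0, "ty": 0, "tz": 0, "ax": 0, "ay": 0, "az": 0, "claw": 8.7}, {"tx": 0, "ty": 0, "tz": 0, "ax": 0, "ay": 0, "az": 0, "claw": 8.7}, {"tx": 0, "ty": 0, "tz": 0, "ax": 0, "ay": 0, "az": 0, "claw": 8.7}, {"tx": 0, "ty": 0, "tz": 0, "ax": 0, "ay": 0, "az": 0, "claw": 8.7}, {"tx": 0, "ty": 0, "tz": 0, "ax": 0, "ay": 0, "az": 0, "claw": 8.7}, {"tx": -0.5, "ty": 0, "tz": -1.93, "ax": 0, "ay": 0, "az": 0, "claw": 8.7}, {"tx": -0.5, "ty": 0, "tz": -1.93, "ax": 0, "ay": 0, "az": 0, "claw": 8.7}, {"tx": -0.5, "ty": 0, "tz": -1.93, "ax": 0, "ay": 0, "az": 0, "claw": 8.7}, {"tx": -0.75, "ty": 0, "tz": -2.9, "ax": 0, "ay": 0, "az": 0, "claw": 8.7}, {"tx": -0.75, "ty": 0, "tz": -2.9, "ax": 0, "ay": 0, "az": 0, "claw": 8.7}]}}

```text
time_s: 9.13
tcp_pos: [0.3804, -0.2935, 0.1684]
ee_rot: [[0.743, -0.64, -0.197], [-0.619, -0.768, 0.164], [-0.256, 0.0, -0.967]]
wrist_force: [0.3, -1.0, 0.2]
gripper_width: 0.966
gripper_force: 0.0
```

```bash
python3 - <<'E'
from h import *
s=sense(); print(s["tcp_pos"],s["joints"])
R,n=face(4.06); F=np.array([.5875,-.0263,.1322])-.023*n; print(F)
Q=tiltgrasp(np.zeros(3),R,8)[1]
plan(F+.14*n-.03*R[:,0],Q,11)
E
```

```text
[ 0.3804 -0.2935  0.1684] [-21.3912  18.8219 -12.4787  -4.8431 -72.8483  73.5852]
[ 0.6007 -0.0254  0.1134]
x11 t [ 0.21  -2.68  -0.252] a [ 0.0076  0.063  -0.0707] | step mm 27.0 deg 5.44 minz 0.168 minr 0.48 mid [ 0.461 -0.187  0.184]
```

Call:
{"api": "drive_tool", "payload": {"rows": [{"tx": 0.21, "ty": -2.68, "tz": -0.25, "ax": 0.008, "ay": 0.063, "az": -0.071, "claw": 8.7}, {"tx": 0.21, "ty": -2.68, "tz": -0.25, "ax": 0.008, "ay": 0.063, "az": -0.071, "claw": 8.7}, {"tx": 0.21, "ty": -2.68, "tz": -0.25, "ax": 0.008, "ay": 0.063, "az": -0.071, "claw": 8.7}, {"tx": 0.21, "ty": -2.68, "tz": -0.25, "ax": 0.008, "ay": 0.063, "az": -0.071, "claw": 8.7}, {"tx": 0.21, "ty": -2.68, "tz": -0.25, "ax": 0.008, "ay": 0.063, "az": -0.071, "claw": 8.7}, {"tx": 0.21, "ty": -2.68, "tz": -0.25, "ax": 0.008, "ay": 0.063, "az": -0.071, "claw": 8.7}, {"tx": 0.21, "ty": -2.68, "tz": -0.25, "ax": 0.008, "ay": 0.063, "az": -0.071, "claw": 8.7}, {"tx": 0.21, "ty": -2.68, "tz": -0.25, "ax": 0.008, "ay": 0.063, "az": -0.071, "claw": 8.7}, {"tx": 0.21, "ty": -2.68, "tz": -0.25, "ax": 0.008, "ay": 0.063, "az": -0.071, "claw": 8.7}, {"tx": 0.21, "ty": -2.68, "tz": -0.25, "ax": 0.008, "ay": 0.063, "az": -0.071, "claw": 8.7}]}}

```text
time_s: 9.97
tcp_pos: [0.4963, -0.058, 0.2079]
ee_rot: [[0.915, 0.011, 0.404], [-0.001, -1.0, 0.028], [0.404, -0.026, -0.915]]
wrist_force: [0.2, -1.2, -1.0]
gripper_width: 0.999
gripper_force: 0.0
```

Call:
{"api": "drive_tool", "payload": {"rows": [{"tx": 0.21, "ty": -2.68, "tz": -0.25, "ax": 0.008, "ay": 0.063, "az": -0.071, "claw": 8.7}, {"tx": 0, "ty": 0, "tz": 0, "ax": 0, "ay": 0, "az": 0, "claw": 8.7}, {"tx": 0, "ty": 0, "tz": 0, "ax": 0, "ay": 0, "az": 0, "claw": 8.7}]}}

```text
time_s: 10.22
tcp_pos: [0.4946, -0.0323, 0.21]
ee_rot: [[0.888, 0.077, 0.454], [0.067, -0.997, 0.037], [0.456, -0.002, -0.89]]
wrist_force: [0.6, 0.3, 0.0]
gripper_width: 1.003
gripper_force: 0.0
```

```bash
python3 - <<'E'
from h import *
s=sense(); print(s["time_s"],s["tcp_pos"],s["joints"],np.abs(s["joint_velocities"]).max())
rgb,d,K,R,c=grab("wrist")
Rf,n0=face(4.06); F=np.array([.6007,-.0254,.1134])
P=cloud(d,K,R,c); q=P.reshape(-1,3); q=q[(d.reshape(-1)>0)&(np.linalg.norm(q-F,axis=1)<.05)]
p,n,i=planefit(q,.0015); print("plane",p,n,np.degrees(np.arccos(n[2])),np.degrees(np.arctan2(-n[1],-n[0])),"z offset of F",(F-p)@n,i.sum(),len(q))
h=(P-p)@n; L=(P-F)@Rf
plate=(np.abs(h)<.004)&(d>0)&(np.linalg.norm(L[...,:2],axis=-1)<.06)
st=((h>.006)&(h<.022)&(d>0)&(np.linalg.norm(L[...,:2],axis=-1)<.055)).astype(np.uint8)
nn,lab,stat,cen=cv2.connectedComponentsWithStats(st)
for k in range(1,nn):
    if stat[k,4]>15: print(cen[k],stat[k,4],L[lab==k].mean(0),h[lab==k].max())
ct=max(cv2.findContours(plate.astype(np.uint8),cv2.RETR_EXTERNAL,cv2.CHAIN_APPROX_NONE)[0],key=cv2.contourArea)
E_=np.array([(onplane(u,v,K,R,c,n=n,p=p)-F)@Rf for u,v in ct[:,0]])[:,:2].astype(np.float32); print("plate",cv2.fitEllipse(E_),cv2.minEnclosingCircle(E_))
cv2.imwrite("pics/w4.png",rgb[...,::-1])
E
```

```text
10.2167 [ 0.4946 -0.0323  0.21  ] [ 18.4311  -2.5041 -43.1645  15.6293 -23.685   63.046 ] 4.416636685475039
plane [ 0.6026 -0.0254  0.1149] [-0.5722 -0.0406  0.8191] 35.00580662627431 4.055004010504912 z offset of F -0.00015567448815873483 9245 9924
[262.7179 102.3077] 78 [ 0.0348 -0.0153 -0.0143] 0.018886448192260923
[319.7436 123.4359] 78 [ 0.0183  0.0318 -0.0139] 0.018808370408326534
[244.6    159.0286] 70 [-0.0123 -0.0317 -0.0138] 0.019508946298543488
[298.3239 177.4225] 71 [-0.0287  0.0153 -0.0134] 0.01950542176596857
plate ((0.002161296084523201, -2.6546476874500513e-05), (0.10826338827610016, 0.10845913738012314), 167.33810424804688) ((0.00206454168073833, 3.2545896829105914e-05), 0.054892927408218384)
```

View pics/w4.png

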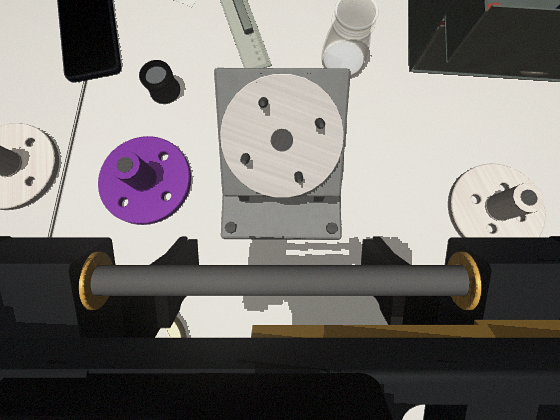

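The plate centre is at (282,140) with four studs at (263,102), (320,123), (245,159), (298,177). Face height is 0.1147 m (115 mm stated), stud radius about 35 mm, stud angle -25.7° in the up-slope frame. I now go over flange_b.

```bash
python3 - <<'E'
from h import *
R=down(32); f=np.array([.594,.303,0]); plan(f+[0,0,.15]-.03*R[:,0],R,10)
E
```

```text
x10 t [ 1.446 -2.903  0.97 ] a [ 0.0112 -0.0466 -0.0475] | step mm 33.8 deg 3.87 minz 0.15 minr 0.497 mid [0.555 0.124 0.191]
```

Call:
{"api": "drive_tool", "payload": {"rows": [{"tx": 1.45, "ty": -2.9, "tz": 0.97, "ax": 0.011, "ay": -0.047, "az": -0.048, "claw": 8.7}, {"tx": 1.45, "ty": -2.9, "tz": 0.97, "ax": 0.011, "ay": -0.047, "az": -0.048, "claw": 8.7}, {"tx": 1.45, "ty": -2.9, "tz": 0.97, "ax": 0.011, "ay": -0.047, "az": -0.048, "claw": 8.7}, {"tx": 1.45, "ty": -2.9, "tz": 0.97, "ax": 0.011, "ay": -0.047, "az": -0.048, "claw": 8.7}, {"tx": 1.45, "ty": -2.9, "tz": 0.97, "ax": 0.011, "ay": -0.047, "az": -0.048, "claw": 8.7}, {"tx": 1.45, "ty": -2.9, "tz": 0.97, "ax": 0.011, "ay": -0.047, "az": -0.048, "claw": 8.7}, {"tx": 1.45, "ty": -2.9, "tz": 0.97, "ax": 0.011, "ay": -0.047, "az": -0.048, "claw": 8.7}, {"tx": 1.45, "ty": -2.9, "tz": 0.97, "ax": 0.011, "ay": -0.047, "az": -0.048, "claw": 8.7}, {"tx": 1.45, "ty": -2.9, "tz": 0.97, "ax": 0.011, "ay": -0.047, "az": -0.048, "claw": 8.7}, {"tx": 1.45, "ty": -2.9, "tz": 0.97, "ax": 0.011, "ay": -0.047, "az": -0.048, "claw": 8.7}]}}

```text
time_s: 11.1
tcp_pos: [0.5707, 0.2879, 0.1488]
ee_rot: [[0.846, 0.533, -0.005], [0.533, -0.846, -0.003], [-0.006, 0.0, -1.0]]
wrist_force: [1.5, -0.6, -0.6]
gripper_width: 0.999
gripper_force: 0.0
```

Call:
{"api": "drive_tool", "payload": {"rows": [{"tx": 0, "ty": 0, "tz": 0, "ax": 0, "ay": 0, "az": 0, "claw": 8.7}, {"tx": 0, "ty": 0, "tz": 0, "ax": 0, "ay": 0, "az": 0, "claw": 8.7}]}}

```text
time_s: 11.27
tcp_pos: [0.57, 0.2877, 0.1471]
ee_rot: [[0.846, 0.533, -0.005], [0.533, -0.846, -0.005], [-0.007, 0.001, -1.0]]
wrist_force: [-0.7, 0.4, -0.2]
gripper_width: 1.001
gripper_force: 0.0
```

```bash
python3 - <<'E'
from h import *
s=sense(); print(s["time_s"],s["tcp_pos"],s["joints"],np.abs(s["joint_velocities"]).max())
rgb,d,K,R,c=grab("wrist"); cv2.imwrite("pics/w5.png",rgb[...,::-1])
P=cloud(d,K,R,c); ok=d>0; f=np.array([.594,.303])
near=ok&(np.linalg.norm(P[...,:2]-f,axis=-1)<.085)
disc=near&(np.abs(P[...,2]-.010)<.004)
print("disc z",np.median(P[disc][:,2]),"table z",np.median(P[near&(P[...,2]<.004)][:,2]))
bs=P[near&(P[...,2]>.05)]; print("boss top",len(bs),bs.mean(0),(bs.min(0)+bs.max(0))/2)
m=disc.astype(np.uint8)
cts,hi=cv2.findContours(m,cv2.RETR_CCOMP,cv2.CHAIN_APPROX_NONE)
k=max(range(len(cts)),key=lambda i:cv2.contourArea(cts[i]))
W=lambda ct,z:np.array([onplane(u,v,K,R,c,z)[:2] for u,v in ct[:,0]],np.float32)
print("disc",cv2.fitEllipse(W(cts[k],.01)))
for j in range(len(cts)):
    if hi[0][j][3]==k and 15<cv2.contourArea(cts[j]): 
        w=W(cts[j],.01); (x,y),r=cv2.minEnclosingCircle(w); print(cts[j].mean((0,1)),cv2.contourArea(cts[j]),(x,y),r)
E
```

```text
11.2667 [0.57   0.2877 0.1471] [ 41.2872  26.8327  -3.2059   0.0253 -60.3462  80.8865] 3.3839260626280794
disc z 0.009689155385972537 table z -0.00032391508005524816
boss top 87345 [0.591  0.3007 0.2416] [0.5892 0.2997 0.1594]
disc ((0.5924686789512634, 0.3061213195323944), (0.10846829414367676, 0.1085868775844574), 83.43756866455078)
[292.5588 199.0294] 121.0 (0.5735105276107788, 0.275627076625824) 0.006389995571225882
[241.1667 182.0278] 125.0 (0.5614103078842163, 0.3251325488090515) 0.0061187357641756535
[275.3548 171.2661] 1484.0 (0.587673544883728, 0.30300822854042053) 0.021701976656913757
[311.1667 147.4722] 134.0 (0.6231317520141602, 0.2873258888721466) 0.006309973541647196
[257.6579 129.    ] 146.0 (0.6112532615661621, 0.3364580273628235) 0.006371844094246626
```

View pics/w5.png

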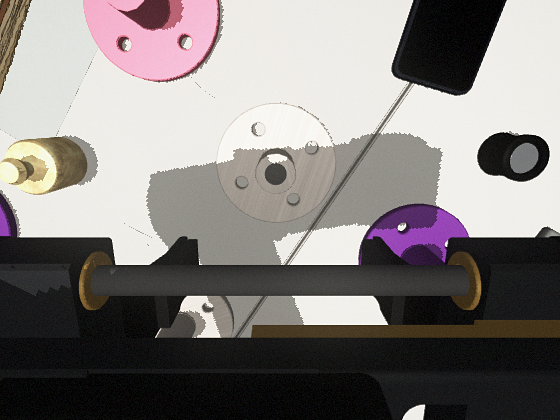

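The flange_b disc is at (277,162) with holes at (258,129), (311,147), (241,182), (293,199). Its centre fits at (0.5924,0.3061) from both rim and holes, the hole radius is 36 mm and the angle is 58.4°.

```bash
python3 - <<'E'
from h import *
f=np.array([.5924,.3061,0]); R=down(32.7)
B=plan(*tiltgrasp(f+[0,0,.095],R),4)
C=plan(*tiltgrasp(f+[0,0,.038],R),6,start=B.copy()); print(C)
E
```

```text
x4 t [ 0.8   -0.113  1.72 ] a [ 0.0001 -0.064  -0.0025] | step mm 19.0 deg 3.67 minz 0.077 minr 0.638 mid [0.581 0.296 0.113]
x6 t [0.246 0.    0.918] a [-0.  0. -0.] | step mm 9.5 deg 0.0 minz 0.02 minr 0.662 mid [0.588 0.303 0.048]
[[ 0.8128  0.5402 -0.2178  0.5883]
 [ 0.5218 -0.8415 -0.1398  0.3034]
 [-0.2588  0.     -0.9659  0.0196]
 [ 0.      0.      0.      1.    ]]
```

Call:
{"api": "drive_tool", "payload": {"rows": [{"tx": 0.8, "ty": -0.11, "tz": 1.72, "ax": 0, "ay": -0.064, "az": -0.003, "claw": 8.7}, {"tx": 0.8, "ty": -0.11, "tz": 1.72, "ax": 0, "ay": -0.064, "az": -0.003, "claw": 8.7}, {"tx": 0.8, "ty": -0.11, "tz": 1.72, "ax": 0, "ay": -0.064, "az": -0.002, "claw": 8.7}, {"tx": 0.8, "ty": -0.11, "tz": 1.72, "ax": 0, "ay": -0.064, "az": -0.002, "claw": 8.7}, {"tx": 0, "ty": 0, "tz": 0, "ax": 0, "ay": 0, "az": 0, "claw": 8.7}, {"tx": 0, "ty": 0, "tz": 0, "ax": 0, "ay": 0, "az": 0, "claw": 8.7}]}}

```text
time_s: 11.82
tcp_pos: [0.5876, 0.3017, 0.0759]
ee_rot: [[0.813, 0.539, -0.219], [0.521, -0.842, -0.141], [-0.26, 0.001, -0.965]]
wrist_force: [0.1, -0.8, 0.3]
gripper_width: 0.995
gripper_force: 0.0
```

```bash
python3 - <<'E'
from h import *
f=np.array([.5924,.3061,0]); R=down(32.7); s=sense(); print(s["tcp_pos"],s["joints"])
C=plan(*tiltgrasp(f+[0,0,.038],R),6)
E
```

```text
[0.5876 0.3017 0.0759] [ 40.2539  40.0404   9.1527  -1.9956 -74.0977  83.1768]
x6 t [ 0.268 -0.019  0.899] a [ 0.0001  0.0003 -0.0002] | step mm 9.4 deg 0.02 minz 0.02 minr 0.661 mid [0.588 0.303 0.048]
```

Call:
{"api": "drive_tool", "payload": {"rows": [{"tx": 0.27, "ty": -0.02, "tz": 0.9, "ax": 0, "ay": 0, "az": 0, "claw": 8.7}, {"tx": 0.27, "ty": -0.02, "tz": 0.9, "ax": 0, "ay": 0, "az": 0, "claw": 8.7}, {"tx": 0.27, "ty": -0.02, "tz": 0.9, "ax": 0, "ay": 0, "az": 0, "claw": 8.7}, {"tx": 0.27, "ty": -0.02, "tz": 0.9, "ax": 0, "ay": 0, "az": 0, "claw": 8.7}, {"tx": 0.27, "ty": -0.02, "tz": 0.9, "ax": 0, "ay": 0, "az": 0, "claw": 8.7}, {"tx": 0.27, "ty": -0.02, "tz": 0.9, "ax": 0, "ay": 0, "az": 0, "claw": 8.7}, {"tx": 0, "ty": 0, "tz": 0, "ax": 0, "ay": 0, "az": 0, "claw": 6}, {"tx": 0, "ty": 0, "tz": 0, "ax": 0, "ay": 0, "az": 0, "claw": 1}, {"tx": 0, "ty": 0, "tz": 0, "ax": 0, "ay": 0, "az": 0, "claw": 1}, {"tx": 0, "ty": 0, "tz": 0, "ax": 0, "ay": 0, "az": 0, "claw": 1}]}}

```text
time_s: 12.65
tcp_pos: [0.5886, 0.3057, 0.022]
ee_rot: [[0.813, 0.542, -0.215], [0.523, -0.841, -0.14], [-0.256, 0.001, -0.967]]
wrist_force: [-0.8, 0.3, -0.1]
gripper_width: 0.779
gripper_force: 0.0
```

Call:
{"api": "drive_tool", "payload": {"rows": [{"tx": 0, "ty": 0, "tz": 0, "ax": 0, "ay": 0, "az": 0, "claw": 1}, {"tx": 0, "ty": 0, "tz": 0, "ax": 0, "ay": 0, "az": 0, "claw": 1}, {"tx": 0, "ty": 0, "tz": 0, "ax": 0, "ay": 0, "az": 0, "claw": 1}, {"tx": 0, "ty": 0, "tz": 0, "ax": 0, "ay": 0, "az": 0, "claw": 1}, {"tx": 0, "ty": 0, "tz": 0, "ax": 0, "ay": 0, "az": 0, "claw": 1}, {"tx": 0, "ty": 0, "tz": 0, "ax": 0, "ay": 0, "az": 0, "claw": 1}, {"tx": 0, "ty": 0, "tz": 0, "ax": 0, "ay": 0, "az": 0, "claw": 1}, {"tx": 0, "ty": 0, "tz": 0, "ax": 0, "ay": 0, "az": 0, "claw": 1}]}}

```text
time_s: 13.32
tcp_pos: [0.5884, 0.3052, 0.0216]
ee_rot: [[0.812, 0.542, -0.216], [0.523, -0.841, -0.14], [-0.258, 0.001, -0.966]]
wrist_force: [1.4, -0.8, 0.1]
gripper_width: 0.36
gripper_force: 30.0
```

Call:
{"api": "drive_tool", "payload": {"rows": [{"tx": -0.5, "ty": 0, "tz": -1.93, "ax": 0, "ay": 0, "az": 0, "claw": 1}, {"tx": -0.5, "ty": 0, "tz": -1.93, "ax": 0, "ay": 0, "az": 0, "claw": 1}, {"tx": -0.5, "ty": 0, "tz": -1.93, "ax": 0, "ay": 0, "az": 0, "claw": 1}, {"tx": -0.75, "ty": 0, "tz": -2.9, "ax": 0, "ay": 0, "az": 0, "claw": 1}, {"tx": -0.75, "ty": 0, "tz": -2.9, "ax": 0, "ay": 0, "az": 0, "claw": 1}, {"tx": -0.75, "ty": 0, "tz": -2.9, "ax": 0, "ay": 0, "az": 0, "claw": 1}, {"tx": 0, "ty": 0, "tz": 0, "ax": 0, "ay": 0, "az": 0, "claw": 1}, {"tx": 0, "ty": 0, "tz": 0, "ax": 0, "ay": 0, "az": 0, "claw": 1}]}}

```text
time_s: 13.98
tcp_pos: [0.5894, 0.307, 0.1726]
ee_rot: [[0.813, 0.541, -0.213], [0.524, -0.841, -0.137], [-0.253, -0.001, -0.967]]
wrist_force: [-0.3, -0.1, -4.2]
gripper_width: 0.36
gripper_force: 30.0
```

```bash
cat > meas.py <<'E'
from h import *
s=sense(); rgb,d,K,R,c=grab("wrist")
A=T(s["tcp_pos"],s["ee_rot"]); P=(cloud(d,K,R,c)-A[:3,3])@A[:3,:3]   # tool frame
Rt=np.array(camera_params("wrist")["tool_from_camera"]); Rc,cc=Rt[:3,:3],Rt[:3,3]
Rg=Ro.from_rotvec([0,-np.radians(15),0]).as_matrix().T   # flange-axes (face/down frame) in tool
# nominal flange underside centre: 38 mm below grasp point along Rg z
gp=np.array([0,0,-.019]); 
near=(d>0)&(np.linalg.norm(P-(gp+.028*Rg[:,2]),axis=-1)<.062)
q=P[near]; h=(q-gp)@Rg[:,2]; q=q[np.abs(h-.028)<.008]
p,n,i=planefit(q,.0012); n=n if n@Rg[:,2]>0 else -n
print("disc top plane along axis from gp",(p-gp)@n,"normal in face frame",Rg.T@n,"tilt",np.degrees(np.arccos(n@Rg[:,2])),i.sum(),len(q))
disc=(d>0)&(np.abs((P-p)@n)<.003)&(np.linalg.norm(P-(gp+.028*Rg[:,2]),axis=-1)<.07)
ct,hi=cv2.findContours(disc.astype(np.uint8),cv2.RETR_CCOMP,cv2.CHAIN_APPROX_NONE)
k=max(range(len(ct)),key=lambda j:cv2.contourArea(ct[j]))
W=lambda g:np.array([(onplane(u,v,K,Rc,cc,n=n,p=p)-gp)@Rg for u,v in g[:,0]])[:,:2].astype(np.float32)
from scipy.optimize import least_squares
o=W(ct[k]); r=np.linalg.norm(o,axis=1); o=o[(r>.049)&(r<.061)]
fit=least_squares(lambda v:np.hypot(o[:,0]-v[0],o[:,1]-v[1])-v[2],[0,0,.055],loss="soft_l1",f_scale=.0005); print("rim centre (face frame, from gp)",fit.x,len(o))
H=[]
for j in range(len(ct)):
    if j!=k and 25<cv2.contourArea(ct[j])<600:
        (x,y),r=cv2.minEnclosingCircle(W(ct[j])); v=np.array([x,y])-fit.x[:2]
        print("hole",ct[j].mean((0,1)),(x,y),r,"rad",np.linalg.norm(v),"ang",np.degrees(np.arctan2(v[1],v[0])))
cv2.imwrite("pics/w6.png",rgb[...,::-1])
E
python3 meas.py
```

```text
disc top plane along axis from gp 0.030222259748254914 normal in face frame [-0.0031 -0.0023  1.    ] tilt 0.22146118276095994 14034 15932
rim centre (face frame, from gp) [ 0.0007 -0.0003  0.0539] 311
hole [339.5536 210.125 ] (0.015756001695990562, 0.03164304792881012) 0.00599855650216341 rad 0.035262917921476636 ang 64.7537485244772
hole [248.5167 181.75  ] (0.03211066871881485, -0.01617184840142727) 0.005601073149591684 rad 0.03520050609533473 ang -26.889512932284074
```

View pics/w6.png

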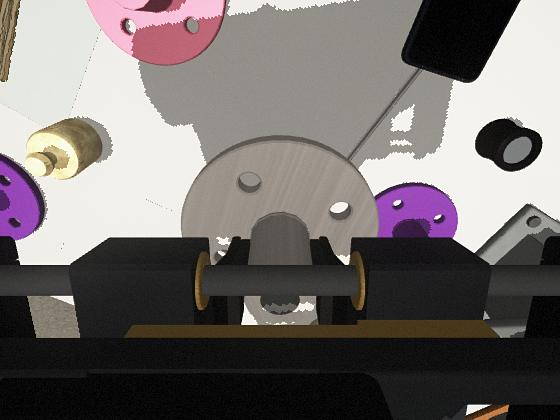

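The flange is held with holes at (249,182) and (340,210). In the grasp frame it sits within 0.6 mm of centre with holes at -26.0°, against studs at -25.7°. I now plan the approach.

```bash
cat >> h.py <<'E'
Fp=np.array([.6026,-.0253,.1147])
def place(h,c=(.0002,-.0004,.0402),tau=.35,du=0,dv=0):
    Rf,n=face(4.06,tau); X=Fp+h*n+du*Rf[:,0]+dv*Rf[:,1]; return tiltgrasp(X-Rf@np.array(c),Rf)
E
python3 - <<'E'
from h import *
s=sense(); print(s["joints"])
A=T(s["tcp_pos"],s["ee_rot"]); B=plan(*place(.09),12); N=12
M=np.linalg.inv(A)@B; Rg=Ro.from_rotvec([0,-np.radians(15),0]).as_matrix().T
t=np.linspace(0,2*np.pi,60); pts=np.stack([.055*np.cos(t),.055*np.sin(t),0*t+.0402],1)@Rg.T+[0,0,-.019]
for k in range(N+1):
    G=A@np.real(fmp(M,k/N)); q=pts@G[:3,:3].T+G[:3,3]; print(k,q.min(0).round(3),q.max(0).round(3))
E
```

```text
[ 40.4781  35.8877  15.5619  -2.0228 -84.4954  82.7483]
x12 t [-1.39   2.535 -0.244] a [-0.0016  0.0498  0.0428] | step mm 29.0 deg 3.76 minz 0.17 minr 0.535 mid [0.585 0.135 0.199]
0 [0.538 0.254 0.148] [0.647 0.364 0.149]
1 [0.542 0.226 0.152] [0.652 0.336 0.158]
2 [0.545 0.198 0.155] [0.654 0.308 0.166]
3 [0.546 0.169 0.158] [0.655 0.279 0.175]
4 [0.546 0.141 0.16 ] [0.654 0.25  0.183]
5 [0.545 0.112 0.162] [0.652 0.222 0.19 ]
6 [0.543 0.083 0.163] [0.648 0.193 0.197]
7 [0.54  0.055 0.164] [0.643 0.165 0.203]
8 [0.535 0.026 0.164] [0.636 0.136 0.208]
9 [ 0.53  -0.002  0.163] [0.628 0.108 0.212]
10 [ 0.523 -0.03   0.162] [0.619 0.08  0.216]
11 [ 0.515 -0.057  0.16 ] [0.608 0.053 0.218]
12 [ 0.506 -0.084  0.157] [0.596 0.026 0.22 ]
```

Clear of everything.

Call:
{"api": "drive_tool", "payload": {"rows": [{"tx": -1.39, "ty": 2.53, "tz": -0.24, "ax": -0.002, "ay": 0.05, "az": 0.043, "claw": 1}, {"tx": -1.39, "ty": 2.53, "tz": -0.24, "ax": -0.002, "ay": 0.05, "az": 0.043, "claw": 1}, {"tx": -1.39, "ty": 2.53, "tz": -0.24, "ax": -0.002, "ay": 0.05, "az": 0.043, "claw": 1}, {"tx": -1.39, "ty": 2.53, "tz": -0.24, "ax": -0.002, "ay": 0.05, "az": 0.043, "claw": 1}, {"tx": -1.39, "ty": 2.53, "tz": -0.24, "ax": -0.002, "ay": 0.05, "az": 0.043, "claw": 1}, {"tx": -1.39, "ty": 2.53, "tz": -0.24, "ax": -0.002, "ay": 0.05, "az": 0.043, "claw": 1}, {"tx": -1.39, "ty": 2.53, "tz": -0.24, "ax": -0.002, "ay": 0.05, "az": 0.043, "claw": 1}, {"tx": -1.39, "ty": 2.53, "tz": -0.24, "ax": -0.002, "ay": 0.05, "az": 0.043, "claw": 1}, {"tx": -1.39, "ty": 2.53, "tz": -0.24, "ax": -0.002, "ay": 0.05, "az": 0.043, "claw": 1}, {"tx": -1.39, "ty": 2.53, "tz": -0.24, "ax": -0.002, "ay": 0.05, "az": 0.043, "claw": 1}]}}

```text
time_s: 14.87
tcp_pos: [0.554, 0.0219, 0.2038]
ee_rot: [[0.958, 0.144, 0.248], [0.145, -0.989, 0.014], [0.247, 0.023, -0.969]]
wrist_force: [0.7, 0.6, -3.1]
gripper_width: 0.361
gripper_force: 30.0
```

Call:
{"api": "drive_tool", "payload": {"rows": [{"tx": -1.39, "ty": 2.53, "tz": -0.24, "ax": -0.002, "ay": 0.05, "az": 0.043, "claw": 1}, {"tx": -1.39, "ty": 2.53, "tz": -0.24, "ax": -0.002, "ay": 0.05, "az": 0.043, "claw": 1}, {"tx": 0, "ty": 0, "tz": 0, "ax": 0, "ay": 0, "az": 0, "claw": 1}, {"tx": 0, "ty": 0, "tz": 0, "ax": 0, "ay": 0, "az": 0, "claw": 1}]}}

```text
time_s: 15.2
tcp_pos: [0.5311, -0.0321, 0.2012]
ee_rot: [[0.939, 0.061, 0.339], [0.058, -0.998, 0.019], [0.34, 0.002, -0.94]]
wrist_force: [-0.1, 0.2, -2.1]
gripper_width: 0.359
gripper_force: 30.0
```

```bash
python3 meas.py; python3 - <<'E'
from h import *
s=sense(); print(s["time_s"],s["joints"],s["wrist_force"]); plan(*place(.024),6)
E
```

```text
disc top plane along axis from gp 0.029606125246291297 normal in face frame [-0.005 -0.002  1.   ] tilt 0.3092863867127323 14121 15957
rim centre (face frame, from gp) [0.0004 0.     0.0539] 314
hole [339.6552 210.6379] (0.0153687484562397, 0.031914569437503815) 0.005931191146373749 rad 0.03523199832791734 ang 64.8845165674257
hole [248.9167 182.0333] (0.03172461688518524, -0.016163688153028488) 0.005781637970358133 rad 0.03524221601831086 ang -27.32465130669652
15.25 [ 16.6438   4.8346 -31.7083   8.047  -34.19    71.0693] [ 1.0536  0.7056 -2.9329]
x6 t [ 0.311 -0.009  1.054] a [ 0.001  -0.0001 -0.0002] | step mm 11.0 deg 0.06 minz 0.149 minr 0.534 mid [ 0.553 -0.029  0.176]
```

Call:
{"api": "drive_tool", "payload": {"rows": [{"tx": 0.31, "ty": -0.01, "tz": 1.05, "ax": 0.001, "ay": 0, "az": 0, "claw": 1}, {"tx": 0.31, "ty": -0.01, "tz": 1.05, "ax": 0.001, "ay": 0, "az": 0, "claw": 1}, {"tx": 0.31, "ty": -0.01, "tz": 1.05, "ax": 0.001, "ay": 0, "az": 0, "claw": 1}, {"tx": 0.31, "ty": -0.01, "tz": 1.05, "ax": 0.001, "ay": 0, "az": 0, "claw": 1}, {"tx": 0.31, "ty": -0.01, "tz": 1.05, "ax": 0.001, "ay": 0, "az": 0, "claw": 1}, {"tx": 0.31, "ty": -0.01, "tz": 1.05, "ax": 0.001, "ay": 0, "az": 0, "claw": 1}, {"tx": 0, "ty": 0, "tz": 0, "ax": 0, "ay": 0, "az": 0, "claw": 1}, {"tx": 0, "ty": 0, "tz": 0, "ax": 0, "ay": 0, "az": 0, "claw": 1}]}}

```text
time_s: 15.92
tcp_pos: [0.5739, -0.0269, 0.1503]
ee_rot: [[0.937, 0.066, 0.343], [0.06, -0.998, 0.027], [0.344, -0.004, -0.939]]
wrist_force: [-0.8, 0.2, -2.5]
gripper_width: 0.358
gripper_force: 30.0
```

```bash
sed -i 's/c=(.0002,-.0004,.0402)/c=(-.0001,-.0003,.0399)/' h.py; cat > now.py <<'E'
from h import *
s=sense(); Rf,n=face(4.06,.35); A=T(s["tcp_pos"],s["ee_rot"]); Rg=Ro.from_rotvec([0,-np.radians(15),0]).as_matrix().T
X=A[:3,3]+A[:3,:3]@(np.array([0,0,-.019])+Rg@[-.0001,-.0003,.0399]); e=(X-Fp)@Rf
Q=Rf.T@A[:3,:3]@Rg; print(s["time_s"],"flange u,v,h mm",(e*[1,1,-1]*1000).round(2),"rot err deg",np.degrees(Ro.from_matrix(Q).as_rotvec()).round(2),"F face frame",(Rf.T@s["wrist_force"]).round(1),"width",(s["gripper_width"]*87).round(1))
E
python3 now.py; python3 -c "
from h import *
B=plan(*place(.024),1); plan(*place(.012),4)"
```

```text
x1 t [-0.158  0.068  0.054] a [-0.0006 -0.0021 -0.0004] | step mm 1.8 deg 0.13 minz 0.149 minr 0.573 mid [ 0.574 -0.027  0.15 ]
x4 t [0.038 0.017 0.304] a [-0.0002 -0.0005 -0.0001] | step mm 3.1 deg 0.03 minz 0.139 minr 0.575 mid [ 0.577 -0.027  0.145]Traceback (most recent call last):
  File "now.py", line 4, in <module>
    Q=Rf.T@A[:3,:3]@Rg; print(s["time_s"],"flange u,v,h mm",(e*[1,1,-1]*1000).round(2),"rot err deg",np.degrees(Ro.from_matrix(Q).as_rotvec()).round(2),"F face frame",(Rf.T@s["wrist_force"]).round(1),"width",(s["gripper_width"]*87).round(1))
                                                                                                                                                                                                                ^^^^^^^^^^^^^^^^^^^^^^^^^^^^^
AttributeError: 'float' object has no attribute 'round'
```

Call:
{"api": "drive_tool", "payload": {"rows": [{"tx": -0.16, "ty": 0.07, "tz": 0.05, "ax": -0.001, "ay": -0.002, "az": 0, "claw": 1}, {"tx": 0, "ty": 0, "tz": 0, "ax": 0, "ay": 0, "az": 0, "claw": 1}, {"tx": 0, "ty": 0, "tz": 0, "ax": 0, "ay": 0, "az": 0, "claw": 1}]}}

```text
time_s: 16.17
tcp_pos: [0.5725, -0.0277, 0.1512]
ee_rot: [[0.937, 0.065, 0.344], [0.06, -0.998, 0.026], [0.345, -0.004, -0.938]]
wrist_force: [-0.1, 0.6, -2.8]
gripper_width: 0.362
gripper_force: 30.0
```

```bash
sed -i 's/(s\["gripper_width"\]\*87).round(1)/s["gripper_width"]*87/' now.py; python3 now.py; python3 -c "
from h import *
plan(*place(.010),4)"
```

```text
16.1667 flange u,v,h mm [ 1.12 -0.04 25.65] rot err deg [0.01 0.2  0.04] F face frame [-1.7 -0.6  2.3] width 31.453921373139828
x4 t [0.075 0.001 0.384] a [-0.0001 -0.0009 -0.0001] | step mm 3.9 deg 0.05 minz 0.138 minr 0.573 mid [ 0.577 -0.027  0.144]
```

Call:
{"api": "drive_tool", "payload": {"rows": [{"tx": 0.03, "ty": 0, "tz": 0.4, "ax": 0, "ay": -0.001, "az": 0, "claw": 1}, {"tx": 0.07, "ty": 0, "tz": 0.38, "ax": 0, "ay": -0.001, "az": 0, "claw": 1}, {"tx": 0.08, "ty": 0, "tz": 0.3, "ax": 0, "ay": -0.001, "az": 0, "claw": 1}, {"tx": 0, "ty": 0, "tz": 0, "ax": 0, "ay": 0, "az": 0, "claw": 1}]}}

```text
time_s: 16.5
tcp_pos: [0.578, -0.0273, 0.1403]
ee_rot: [[0.938, 0.065, 0.34], [0.06, -0.998, 0.026], [0.34, -0.004, -0.94]]
wrist_force: [-1.2, 0.0, -2.8]
gripper_width: 0.358
gripper_force: 30.0
```

```bash
python3 now.py; python3 -c "
from h import *
plan(*place(.006),4)"
```

```text
16.5 flange u,v,h mm [-0.75 -0.02 13.53] rot err deg [-0.01 -0.09  0.03] F face frame [-2.6 -0.1  1.6] width 31.146016235141047
x4 t [0.066 0.001 0.177] a [ 0.      0.0004 -0.0001] | step mm 1.9 deg 0.02 minz 0.135 minr 0.579 mid [ 0.58  -0.027  0.137]
```

No contact at h = 13.5 mm, so the stud tips are inside the holes. I continue.

Call:
{"api": "drive_tool", "payload": {"rows": [{"tx": 0.08, "ty": 0, "tz": 0.2, "ax": 0, "ay": 0, "az": 0, "claw": 1}, {"tx": 0.07, "ty": 0, "tz": 0.2, "ax": 0, "ay": 0, "az": 0, "claw": 1}, {"tx": 0.06, "ty": 0, "tz": 0.2, "ax": 0, "ay": 0, "az": 0, "claw": 1}, {"tx": 0.06, "ty": 0, "tz": 0.2, "ax": 0, "ay": 0, "az": 0, "claw": 1}, {"tx": 0, "ty": 0, "tz": 0, "ax": 0, "ay": 0, "az": 0, "claw": 1}]}}

```text
time_s: 16.92
tcp_pos: [0.5833, -0.0269, 0.1339]
ee_rot: [[0.938, 0.065, 0.34], [0.06, -0.998, 0.026], [0.341, -0.004, -0.94]]
wrist_force: [-0.2, -0.2, -3.4]
gripper_width: 0.359
gripper_force: 30.0
```

```bash
python3 now.py; python3 -c "
from h import *
plan(*place(.0),4)"
```

```text
16.9167 flange u,v,h mm [-0.05 -0.02  5.3 ] rot err deg [-0.01 -0.07  0.03] F face frame [-2.1  0.2  2.7] width 31.21234450458875
x4 t [0.035 0.001 0.128] a [-0.      0.0003 -0.0001] | step mm 1.3 deg 0.02 minz 0.13 minr 0.584 mid [ 0.585 -0.027  0.132]
```

Call:
{"api": "drive_tool", "payload": {"rows": [{"tx": 0.04, "ty": 0, "tz": 0.13, "ax": 0, "ay": 0, "az": 0, "claw": 1}, {"tx": 0.04, "ty": 0, "tz": 0.13, "ax": 0, "ay": 0, "az": 0, "claw": 1}, {"tx": 0.03, "ty": 0, "tz": 0.13, "ax": 0, "ay": 0, "az": 0, "claw": 1}, {"tx": 0, "ty": 0, "tz": 0, "ax": 0, "ay": 0, "az": 0, "claw": 1}]}}

```text
time_s: 17.25
tcp_pos: [0.5856, -0.0268, 0.1309]
ee_rot: [[0.938, 0.065, 0.34], [0.06, -0.998, 0.026], [0.341, -0.004, -0.94]]
wrist_force: [0.1, -0.5, -2.7]
gripper_width: 0.363
gripper_force: 30.0
```

Call:
{"api": "drive_tool", "payload": {"rows": [{"tx": 0.03, "ty": 0, "tz": 0.11, "ax": 0, "ay": 0, "az": 0, "claw": 1}, {"tx": 0, "ty": 0, "tz": 0, "ax": 0, "ay": 0, "az": 0, "claw": 1}]}}

```text
time_s: 17.42
tcp_pos: [0.5863, -0.0267, 0.1301]
ee_rot: [[0.938, 0.065, 0.34], [0.06, -0.998, 0.026], [0.341, -0.004, -0.94]]
wrist_force: [0.3, 0.1, -3.1]
gripper_width: 0.353
gripper_force: 30.0
```

```bash
python3 now.py
```

```text
17.4167 flange u,v,h mm [ 0.22 -0.05  0.43] rot err deg [-0.   -0.04  0.03] F face frame [-1.6 -0.1  2.7] width 30.723824387705342
```

Still free, as predicted. I now press along the normal in small steps until contact.

Call:
{"api": "drive_tool", "payload": {"rows": [{"tx": 0.03, "ty": 0, "tz": 0.1, "ax": 0, "ay": 0, "az": 0, "claw": 1}, {"tx": 0, "ty": 0, "tz": 0, "ax": 0, "ay": 0, "az": 0, "claw": 1}]}}

```text
time_s: 17.58
tcp_pos: [0.5867, -0.0266, 0.1296]
ee_rot: [[0.938, 0.065, 0.34], [0.06, -0.998, 0.026], [0.341, -0.004, -0.94]]
wrist_force: [-3.3, 1.0, 0.3]
gripper_width: 0.361
gripper_force: 30.0
```

Call:
{"api": "drive_tool", "payload": {"rows": [{"tx": 0.03, "ty": 0, "tz": 0.1, "ax": 0, "ay": 0, "az": 0, "claw": 1}, {"tx": 0, "ty": 0, "tz": 0, "ax": 0, "ay": 0, "az": 0, "claw": 1}]}}

```text
time_s: 17.75
tcp_pos: [0.5867, -0.0266, 0.1295]
ee_rot: [[0.938, 0.065, 0.34], [0.06, -0.998, 0.026], [0.341, -0.004, -0.94]]
wrist_force: [-8.7, 2.3, 7.3]
gripper_width: 0.361
gripper_force: 30.0
```

```bash
python3 now.py
```

```text
17.75 flange u,v,h mm [ 0.23 -0.06 -0.23] rot err deg [-0.01 -0.06  0.03] F face frame [ -2.8  -2.9 -10.8] width 31.36377389010277
```

Contact reached with the face at h ≈ -0.2 mm, so it is home. A bit more pressure, then release and retract along the normal.

Call:
{"api": "drive_tool", "payload": {"rows": [{"tx": 0.03, "ty": 0, "tz": 0.1, "ax": 0, "ay": 0, "az": 0, "claw": 1}, {"tx": 0, "ty": 0, "tz": 0, "ax": 0, "ay": 0, "az": 0, "claw": 1}, {"tx": 0, "ty": 0, "tz": 0, "ax": 0, "ay": 0, "az": 0, "claw": 8.7}, {"tx": 0, "ty": 0, "tz": 0, "ax": 0, "ay": 0, "az": 0, "claw": 8.7}, {"tx": 0, "ty": 0, "tz": 0, "ax": 0, "ay": 0, "az": 0, "claw": 8.7}, {"tx": 0, "ty": 0, "tz": 0, "ax": 0, "ay": 0, "az": 0, "claw": 8.7}, {"tx": 0, "ty": 0, "tz": 0, "ax": 0, "ay": 0, "az": 0, "claw": 8.7}, {"tx": 0, "ty": 0, "tz": 0, "ax": 0, "ay": 0, "az": 0, "claw": 8.7}, {"tx": 0, "ty": 0, "tz": 0, "ax": 0, "ay": 0, "az": 0, "claw": 8.7}]}}

```text
time_s: 18.5
tcp_pos: [0.5883, -0.0266, 0.1275]
ee_rot: [[0.938, 0.065, 0.34], [0.06, -0.998, 0.026], [0.341, -0.004, -0.94]]
wrist_force: [0.1, 0.1, -1.0]
gripper_width: 0.807
gripper_force: 0.0
```

Call:
{"api": "drive_tool", "payload": {"rows": [{"tx": -0.26, "ty": 0, "tz": -0.97, "ax": 0, "ay": 0, "az": 0, "claw": 8.7}, {"tx": -0.26, "ty": 0, "tz": -0.97, "ax": 0, "ay": 0, "az": 0, "claw": 8.7}, {"tx": -0.4, "ty": 0, "tz": -1.5, "ax": 0, "ay": 0, "az": 0, "claw": 8.7}, {"tx": -0.4, "ty": 0, "tz": -1.5, "ax": 0, "ay": 0, "az": 0, "claw": 8.7}, {"tx": -0.5, "ty": 0, "tz": -2.0, "ax": 0, "ay": 0, "az": 0, "claw": 8.7}, {"tx": -0.5, "ty": 0, "tz": -2.0, "ax": 0, "ay": 0, "az": 0, "claw": 8.7}, {"tx": -0.5, "ty": 0, "tz": -2.0, "ax": 0, "ay": 0, "az": 0, "claw": 8.7}, {"tx": 0, "ty": 0, "tz": 0, "ax": 0, "ay": 0, "az": 0, "claw": 8.7}, {"tx": 0, "ty": 0, "tz": 0, "ax": 0, "ay": 0, "az": 0, "claw": 8.7}]}}

```text
time_s: 19.25
tcp_pos: [0.5244, -0.0309, 0.2229]
ee_rot: [[0.937, 0.066, 0.344], [0.06, -0.998, 0.027], [0.345, -0.005, -0.938]]
wrist_force: [-0.1, 0.2, 0.0]
gripper_width: 0.996
gripper_force: 0.0
```

```bash
python3 - <<'E'
from h import *
s=sense(); print(s["time_s"],s["tcp_pos"],s["joints"])
rgb,d,K,R,c=grab("wrist"); Rf,n=face(4.06)
P=cloud(d,K,R,c); L=(P-Fp)@Rf; r=np.linalg.norm(L[...,:2],axis=-1); m=(d>0)&(r<.052)&(r>.022)&(np.abs(L[...,2]+.01)<.01)
p,nn,i=planefit(P[m],.0015); print("flange top height over face mm",(p-Fp)@n*1000,"normal err deg",np.degrees(np.arccos(nn@n)),i.sum())
g=grab("scene"); cv2.imwrite("pics/fin.png",np.vstack([np.hstack([cv2.resize(rgb[:250],(400,300)),cv2.resize(g[0][180:380,200:420],(400,300))])])[...,::-1])
rs,ds,Ks,Rs,cs=g; t=grab("top"); P=cloud(t[1],*t[2:]).reshape(-1,3); q=P[np.linalg.norm(P[:,:2]-[.386,-.297],axis=1)<.09]; q=q[q[:,2]>.028]
q2=q[q[:,2]<.055]; pp,nn,i=planefit(q2,.004); print("cover top",pp,nn,len(q2),"bbox c",(np.percentile(q2,1,0)+np.percentile(q2,99,0))/2, "max z",q[:,2].max())
E
```

```text
19.25 [ 0.5244 -0.0309  0.2229] [ 16.7958   2.6262 -30.5145   6.9573 -37.2841  72.1076]
flange top height over face mm 10.165818403462463 normal err deg 0.05084167298094741 7542
cover top [ 0.3849 -0.2973  0.0396] [0.0334 0.0049 0.9994] 917 bbox c [ 0.385  -0.2978  0.0404] max z 0.08851520646588495
```

View pics/fin.png

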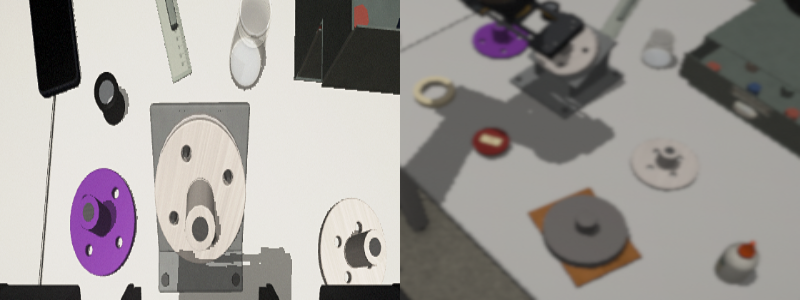

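The flange sits flush: its top is 10.2 mm over the face, parallel to 0.05°, with studs showing in the holes at (186,153) and (227,177). The cover sits level on the board at (588,230), and the gripper is clear, so I hand in.

```bash
python3 -c "
from station import finish_job; print(finish_job())"
```

```text
the job is handed in; nothing more can be done
None
```

The cover is rim-down on the pressing board and flange_b is fitted flush on the stud plate, boss outward and released; I handed the job in at about 19 s.

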